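# Stop-button test on the pasta roller

## Robot

A 6-joint arm with a two-finger parallel gripper is mounted at the origin on a cart in front of the work surface, level with it; the furniture and walls round the work are solid. World frame = base frame: x ahead of the robot, y to its left, z up, the work surface at z = 0. Lengths are in m, angles in rad, forces in N, time in s.
With the tool pointing down it reaches from about 0.425 to 0.95 m from the base axis. Payload 3.5 kg.
Tool frame: the origin (TCP) lies between the finger pads; the fingertips stand 14 mm ahead of it and the grasp point (between the pads) lies 5 mm behind it (ctrl.tip_extent is the distance from the TCP to the fingertips, in m); x points along the fingers, z is the direction in which the jaws open and shut, and the axes are right-handed (so a half turn about x gives the same grasp; the last joint's range is limited). The gripper opens to 85 mm and grips with 20 to 120 N. Pads are 22 mm wide; open, the fingers measure 114 mm over their backs; the gripper's body (76 mm by 85 mm) begins 54 mm behind the grasp point. The pads swing forward as they close: fully open they stand 13 mm farther back than shut.
Start: joints at [1.087, 0.286, 1.577, -0, 1.279, -0.15], TCP at [0.221, 0.638, 0.219] pointing down, gripper open.
Joint ranges: [-2.77, 2.77], [-0.9, 2.22], [0.21, 2.48], [-1.53, 4.67], [0.24, 2.81], [-2.84, 2.84]. Speed limits (rad/s): [2.79, 2.79, 3.14, 3.14, 3.14, 3.14].

## Interface

Orientations are given as a unit quaternion [x, y, z, w].
In Python, from plant import ctrl gives the robot as it stands.
- The arm moves only by the tool move_arm, never from a script. Its argument "commands" is one flat list of numbers, 4 for each row, row after row: the shift along the tool's x, y, z in units of 25 mm (1.0 is 25 mm), then the turn about the tool's x in units of 5 degrees (1.0 is 5 degrees). A call has 1 to 20 rows; each row shifts and turns the commanded pose from where the row before left it, along the tool's axes as they then stand; what a row does not reach is not made up. A row lasts 1/8 s, in which the tool goes at most 62.5 mm and 10.7 degrees, less where a joint would pass 70% of its speed; a pose out of reach is approached as far as the arm can. A call is refused whole if a number of a shift passes 1 or a number of a turn 1, either way. A call with a gripper value outside its range is refused whole. "jaw" is the finger opening in mm, from 0 to 85.4, set as the call begins (left out, the last holds). The fingers move at their own pace and stop on an object; "force" is the grip in N (left out, the last holds). Time passes only in rows, so rows that do not move let the fingers close. It gives the time, the measured TCP pose, the force and the opening at its end, in the units of the state.
- ctrl.get_state(): the state, without advancing time (a new reading comes with each control period).
- ctrl.read_camera(name): name is "side" or "top" or "wrist"; returns the picture (400x640x3 uint8, red, green, blue); there is no depth.
- ctrl.get_calibration(name): a dict with "camera_matrix" (3x3 intrinsics, pixels), "k1" (the pictures are not rectified: a ray, as slopes to the right and down, at radius r is drawn at 1 + k1 r^2 times it, then the intrinsics apply), "camera_from_world" (4x4, takes a point from world to camera coordinates); the wrist camera has in their place "mount" (4x4, takes a point from camera to tool coordinates, whose origin is the TCP and whose axes are the tool frame's). Camera axes: x right, y down, z forward; pixel columns grow to the right and rows downward; lengths in m; the calibration is good to about 2 mm. A picture is of the moment at which its call begins: read the wrist's pose just before it. get_calibration takes no time and is no camera call.
- ctrl.sign_off(): hands the job in, once; it reports no verdict.
The state is a dict: "time": time; "qpos": joint angles; "dq": joint speeds; "joint_efforts": joint torques, N m; "eef_pos": TCP position; "tcp_rot": TCP orientation; "contact_force": force on the tool from outside, world axes, zero at the start; "wrist_torque": the same for the moment, N m; "opening": opening from 0.0 (shut) to 1.0 (fully open).
Only numpy, scipy, OpenCV 4.12 (cv2) and the standard library are available. Lean on these libraries where they do the work, as an engineer would, in place of code of your own. Each camera call takes 0.05 s, during which the arm holds its last target.

## Task

Do the daily test of the stop on the bench-top pasta roller. With the fingertips press the big three-lobed mushroom stop button in until it stays down by itself and let go of it; then push one of its lobes sideways with the fingertips so that the head turns clockwise (seen from above) until it springs back up; last, press the square reset button on the same panel fully in and let it come back. Only touch and push: never take the stop head between the fingers, do not press the round start button in its collar, leave the stop up and both buttons out, and leave the things standing round the machine where they are.

Things in the scene. Friction and masses are not known exactly. Their poses are not given: they have to be found in the camera images.
- roller: Bench-top pasta roller of bare metal, fixed. Origin on the worktop under the centre of its control housing (240 mm along x, 160 along y, flat level top 125 mm up); x to the machine's back, y to its left, z up. Rollers and right cheek (up to 173 mm high) lie at y = -80 to -305 mm.
- panel (a point): Centre of the control panel, the flat top of the housing. On it: the stop button in front (axis 52 mm in front of this point); the square reset button and the round start button 74 mm behind it, 36 mm to either side (which is on which side varies).
- stop_cap: Head of the stop button: black dome 61 mm across with three equal lobes 120 degrees apart. Origin on the axis at the head's underside, z up; one lobe along its own +x. Lobes span z = 2 to 15.5 mm, dome top 22.5 mm. The underside is 20 mm above the panel with the button out, about 11 mm when latched. Round the stem lies a flat collar of 30 mm radius, 6 mm high.
- stop_top (a point): top centre of the stop head's dome, 42.5 mm above the panel with the button out; press here, straight down
- lobe_a (a point): upper face of the first lobe, 34 mm from the axis, along the head's own +x. Each lobe is 22 mm wide with upright flanks and a rounded end, reaching 44 mm from the axis; neighbouring lobe ends stand 35 mm apart and the gaps are open down to the panel, so a fingertip can stand there and push a flank
- lobe_b (a point): the same on the second lobe, 120 degrees anticlockwise (seen from above) from lobe_a
- lobe_c (a point): the same on the third lobe, 120 degrees clockwise (seen from above) from lobe_a
- stop_plunger (a joint): how far the stop button is pressed in, m: 0 out, end stop 0.0125. It latches when pressed past about 0.0100 and then stays at about 0.009; pressing takes 3 N at first, 5 to 8 N near the end. Once latched it comes up only if the head is turned.
- stop_twist (a joint): turn of the stop head, rad: 0 at rest (end stop), growing clockwise seen from above, end stop 1.0. The latch lets go between 0.6 and 0.8, at up to 0.1 N m (3 N on a lobe); a light spring turns the head back to 0 when let go.
- reset_button (a joint): how far the reset button is pressed in, m: 0 out, 0.006 end stop; spring 2 N at first, 4.4 N at the end stop; does not latch
- reset_top (a point): top centre of the reset button: black square cap 26 by 26 mm, standing 18 mm above the panel, in a flat square bezel of 36 mm
- start_button (a joint): how far the start button is pressed in, m: 0 out, 0.006 end stop; it must not be pressed
- start_top (a point): top centre of the start button: black round cap of 27 mm, 10.5 mm above the panel, sunk in a round collar 40 mm across and 12 mm high
- mug: white mug, 92x123x95 mm, loose, left of the control housing; origin under its centre. Bystander.
- salt_shaker: glass salt shaker, 44 mm across, 90 mm high, loose, left of the control housing; origin under its centre. Bystander.
- pepper_mill: wooden pepper mill, 58 mm across, 170 mm high, loose, behind the control housing; origin under its centre. Bystander.
- honey: honey jar, 71 mm across, 110 mm high, loose, left behind the control housing; origin under its centre. Bystander.
- bowl_small: small white bowl, 122 mm across, 66 mm high, loose, right of the machine; origin under its centre. Bystander.

How it is judged:
On the way, in this order (a step that is already met when the one before it is completed fails the run):
1. the stop button is latched in by itself, with nothing touching it (value of joint stop_plunger above 0.007 m and contact force between anything else and stop_cap below 0.3 N), for 0.2 s.
2. the stop head has been turned and has sprung back up (value of joint stop_plunger below 0.0015 m), for 0.2 s.
3. the reset button is pressed in while the stop is up (value of joint reset_button above 0.0045 m and value of joint stop_plunger below 0.0015 m), for 0.1 s.
At the end, for the whole second after the job is handed in: The stop button is out (within 1.5 mm) and its head turned back to rest (within 0.12 rad), the reset and start buttons are out (within 1.5 mm), and every bystander stands within 25 mm of where it stood (value of joint each of stop_plunger, reset_button, start_button below 0.0015 m and value of joint stop_twist below 0.12 rad and distance of each of mug, salt_shaker, pepper_mill, honey, bowl_small from where it was at the start of the episode below 0.025 m); the robot touches nothing.
It fails at once if the stop head was taken between the fingers (grasp point inside the head, below its top) ((z of the grasp point in the frame of stop_cap below 0.016 m and horizontal distance between the grasp point and stop_top below 0.022 m) or (z of the grasp point in the frame of stop_cap below 0.014 m and horizontal distance between the grasp point and lobe_a below 0.009 m) or (z of the grasp point in the frame of stop_cap below 0.014 m and horizontal distance between the grasp point and lobe_b below 0.009 m) or (z of the grasp point in the frame of stop_cap below 0.014 m and horizontal distance between the grasp point and lobe_c below 0.009 m)).
It fails at once if the start button was pressed (value of joint start_button above 0.0025 m).
It fails at once if a bystander was lifted, carried or pushed more than 25 mm (distance of any of mug, salt_shaker, pepper_mill, honey, bowl_small from where it was at the start of the episode above 0.025 m).
It also fails if it takes over 48 s, if anything falls off the work surface, if the arm or the gripper's body presses on something with over 40 N, if the wrist force passes 120 N, or if a joint passes its speed limit or range.

## Working session

There is one attempt and no reset: what is moved stays moved. The work goes in short steps, Python scripts to look and compute and a tool call to move; the robot and the scene stay as the last step left them, time stands still between calls to the robot, and variables do not carry over. Pictures are saved under pics/ and viewed, and the job is handed in when it is done.

Besides the shell and the picture viewer there is one more tool, called after ">>>" as name(argument=value, ...) on one line, values as JSON. move_arm: Moves the arm, as the interface text tells. Its arguments: {"type":"object","properties":{"commands":{"type":"array"},"jaw":{"type":"number"},"force":{"type":"number"}},"required":["commands"]}

```bash
mkdir -p pics; ls
python3 - <<'E'
from plant import ctrl
import cv2,numpy as np
np.set_printoptions(precision=4,suppress=True)
s=ctrl.get_state(); print(s)
for n in ("side","top","wrist"):
    im=ctrl.read_camera(n); cv2.imwrite(f"pics/{n}0.png",im[:,:,::-1]); print(n,ctrl.get_calibration(n))
print(ctrl.tip_extent)
E
```

```text
pics
{'time': 0.0, 'qpos': array([ 1.087 ,  0.2872,  1.5782, -0.    ,  1.2786, -0.15  ]), 'dq': array([-0.0006,  0.0002, -0.0008, -0.0004, -0.0009,  0.0003]), 'joint_efforts': array([ -0.0002, -40.6007, -29.2616,  -0.0002,   0.006 ,   0.    ]), 'eef_pos': array([0.2208, 0.6371, 0.2173]), 'tcp_rot': array([-0.4104,  0.5768,  0.4096,  0.5754]), 'contact_force': array([ 0.1096, -0.1947,  0.5086]), 'wrist_torque': array([-0.055 ,  0.0487, -0.0031]), 'opening': 1.0038812633634366}
side {'camera_matrix': array([[490.3278,   0.    , 318.0335],
       [  0.    , 490.3278, 197.4153],
       [  0.    ,   0.    ,   1.    ]]), 'k1': 0.040404256851892965, 'camera_from_world': array([[-0.9979,  0.0629, -0.0179,  0.5608],
       [ 0.0532,  0.6219, -0.7813,  0.1888],
       [-0.038 , -0.7806, -0.6239,  1.4305],
       [ 0.    ,  0.    ,  0.    ,  1.    ]])}
top {'camera_matrix': array([[370.2311,   0.    , 329.2466],
       [  0.    , 370.2311, 198.4906],
       [  0.    ,   0.    ,   1.    ]]), 'k1': -0.07946374913125623, 'camera_from_world': array([[ 0.0134, -0.9996,  0.0234, -0.1865],
       [-0.9882, -0.0168, -0.1524,  0.5567],
       [ 0.1527, -0.0211, -0.988 ,  1.0964],
       [ 0.    ,  0.    ,  0.    ,  1.    ]])}
wrist {'camera_matrix': array([[308.9648,   0.    , 320.4463],
       [  0.    , 308.9648, 197.1179],
       [  0.    ,   0.    ,   1.    ]]), 'k1': -0.022473332229182578, 'mount': array([[-0.0009, -0.3226,  0.9465, -0.155 ],
       [-0.0006, -0.9465, -0.3226,  0.0821],
       [ 1.    , -0.0009,  0.0007, -0.0001],
       [ 0.    ,  0.    ,  0.    ,  1.    ]])}
0.014
```

View pics/side0.png

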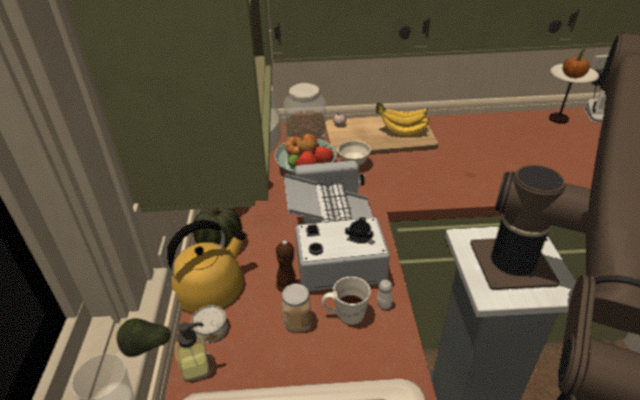

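View pics/top0.png

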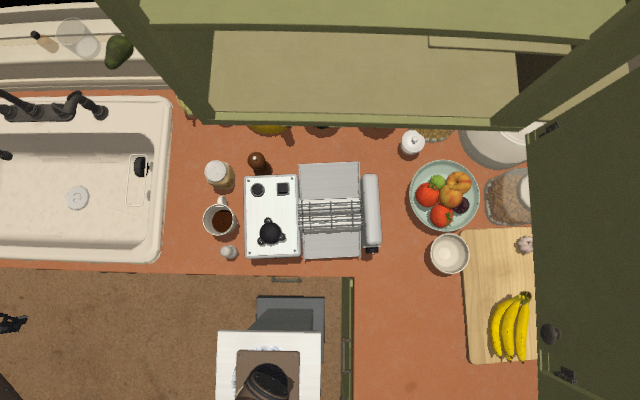

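View pics/wrist0.png

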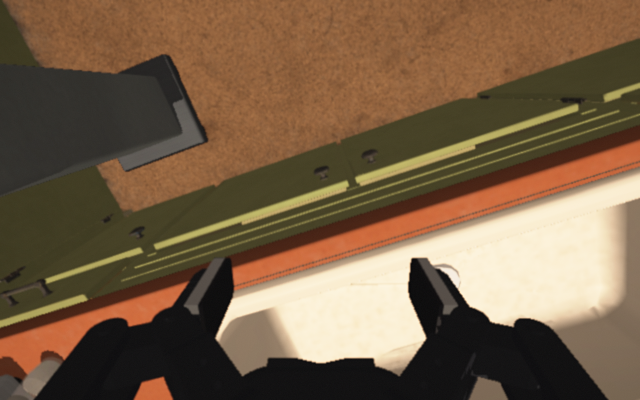

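Run:
```python
import cv2
a=cv2.imread("pics/top0.png")[140:270,190:400]
cv2.imwrite("pics/topz.png",cv2.resize(a,None,fx=3.8,fy=3.8,interpolation=cv2.INTER_CUBIC))
a=cv2.imread("pics/side0.png")[210:300,285:400]
cv2.imwrite("pics/sidez.png",cv2.resize(a,None,fx=6,fy=6,interpolation=cv2.INTER_CUBIC))
```

```text
(no output)
```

View pics/topz.png

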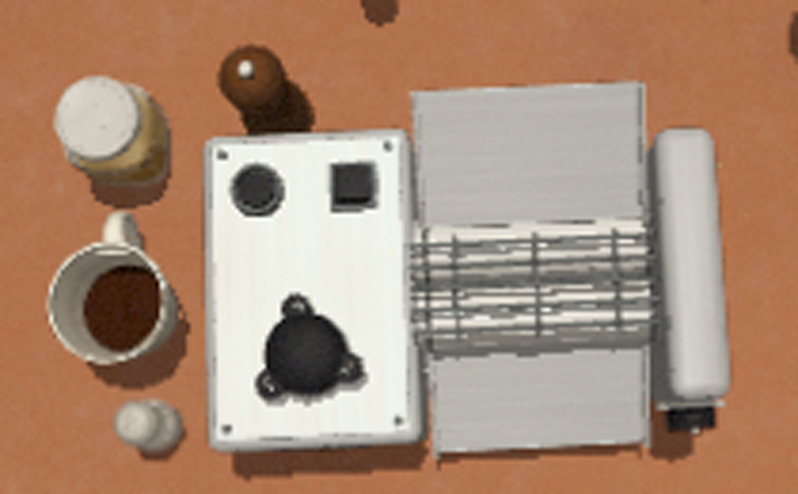

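View pics/sidez.png

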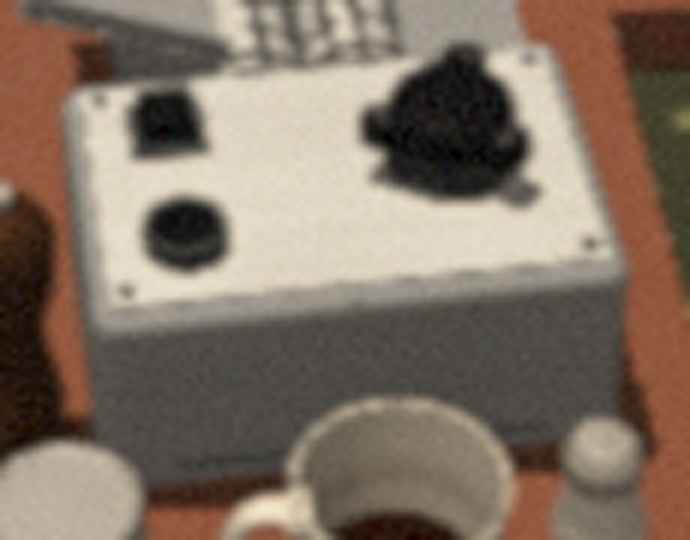

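```bash
cat > h.py <<'E'
import numpy as np,cv2
from scipy.spatial.transform import Rotation as R
from plant import ctrl
np.set_printoptions(precision=4,suppress=True)
def cam(name,pose=None):
    c=ctrl.get_calibration(name)
    if name=="wrist":
        p,q=pose; T=np.eye(4); T[:3,:3]=R.from_quat(q).as_matrix(); T[:3,3]=p
        M=T@c["mount"]
    else: M=np.linalg.inv(c["camera_from_world"])
    return c["camera_matrix"],np.array([c["k1"],0,0,0.]),M
def onplane(c,uv,z):
    K,d,M=c
    n=cv2.undistortPoints(np.array(uv,float).reshape(-1,1,2),K,d)[:,0]
    r=np.c_[n,np.ones(len(n))]@M[:3,:3].T
    o=M[:3,3]
    return o+r*((z-o[2])/r[:,2])[:,None]
def proj(c,P):
    K,d,M=c; W=np.linalg.inv(M)
    return cv2.projectPoints(np.array(P,float).reshape(-1,1,3),cv2.Rodrigues(W[:3,:3])[0],W[:3,3],K,d)[0][:,0]
def grab(n,f):
    s=ctrl.get_state(); im=ctrl.read_camera(n); cv2.imwrite("pics/"+f,im[:,:,::-1]); return s,im
E
python3 - <<'E'
from h import *
c=cam("top")
f=lambda p:np.array(p)/3.8-0.37+[190,140]
print("screws",onplane(c,f([(223,155),(388,146),(227,429),(398,421)]),.125))
print("lobes",onplane(c,f([(296,307),(353,368),(268,386)]),.1605))
print("dome",onplane(c,f([(306,350)]),.155))
print("reset",onplane(c,f([(353,184)]),.143))
print("start",onplane(c,f([(258,188)]),.137))
f=lambda p:np.array(p)/6.-0.42+[285,210]
c=cam("side")
print("screws",onplane(c,f([(98,100),(125,291),(528,60),(590,244)]),.125))
print("dome",onplane(c,f([(450,125)]),.155))
print("lobes",onplane(c,f([(462,57),(376,127),(515,140)]),.1605))
print("reset",onplane(c,f([(167,117)]),.143))
print("start",onplane(c,f([(185,225)]),.137))
for n in("side","top"): print(cam(n)[2][:3,3])
E
```

```text
screws [[ 0.5958  0.0577  0.125 ]
 [ 0.6049 -0.0673  0.125 ]
 [ 0.3902  0.0454  0.125 ]
 [ 0.3982 -0.0805  0.125 ]]
lobes [[ 0.478  -0.0074  0.1605]
 [ 0.4349 -0.0498  0.1605]
 [ 0.421   0.0106  0.1605]]
dome [[ 0.4475 -0.015   0.155 ]]
reset [[ 0.5719 -0.0437  0.143 ]]
start [[0.5687 0.0278 0.137 ]]
screws [[ 0.6039 -0.0675  0.125 ]
 [ 0.5965  0.0579  0.125 ]
 [ 0.3989 -0.079   0.125 ]
 [ 0.3901  0.0454  0.125 ]]
dome [[ 0.4469 -0.0043  0.155 ]]
lobes [[ 0.4365 -0.0436  0.1605]
 [ 0.4808  0.0003  0.1605]
 [ 0.4205  0.0137  0.1605]]
reset [[ 0.5728 -0.0332  0.143 ]]
start [[0.5685 0.0314 0.137 ]]
[0.6039 0.9639 1.0501]
[ 0.3852 -0.154   1.1725]
```

Run:
```python
from h import *
s=ctrl.get_state()
M=R.from_quat(s["tcp_rot"]).as_matrix();print(M)
d=np.array([0.47,0.10,0.30])-s["eef_pos"]
print(d,M.T@d/0.025)
print("z dir",np.degrees(np.arctan2(M[1,2],M[0,2])))
```

```text
[[-0.0009 -0.9448  0.3276]
 [-0.0017  0.3276  0.9448]
 [-1.      0.0003 -0.0019]]
[ 0.2491 -0.5373  0.0824] [ -3.2671 -16.4557 -17.0459]
z dir 70.87530034019085
```

>>> move_arm(commands=[-0.3, 0, 0, 1, -0.3, 0, 0, 1, -0.3, 0, 0, 1, -0.3, 0, 0, 1, -0.3, 0, 0, 1, -0.3, 0, 0, 1, -0.3, 0, 0, 1, -0.3, 0, 0, 1, -0.3, 0, 0, 1, -0.3, 0, 0, 1, -0.3, 0, 0, 1, 0, 0, 0, 0.5], jaw=0)

```text
time: 1.65
eef_pos: [0.2212, 0.6379, 0.3017]
tcp_rot: [-0.082, 0.702, 0.082, 0.703]
contact_force: [-0.1, -0.5, -0.1]
opening: 0.0
```

Run:
```python
from h import *
s=ctrl.get_state()
M=R.from_quat(s["tcp_rot"]).as_matrix();print(M,s["time"],s["eef_pos"],s["qpos"],s["opening"])
d=np.array([0.47,0.02,0.30])-s["eef_pos"]
print(d,M.T@d/0.025)
print("z dir",np.degrees(np.arctan2(M[1,2],M[0,2])))
```

```text
[[ 0.0003 -0.2297  0.9733]
 [ 0.0006  0.9733  0.2297]
 [-1.      0.0005  0.0005]] 1.65 [0.2212 0.6379 0.3017] [ 1.087   0.2384  1.4846 -0.      1.4179  0.8552] 0.0003185615346727633
[ 0.2488 -0.6179 -0.0017] [  0.0562 -26.3403   4.0092]
z dir 13.280469328121102
```

>>> move_arm(commands=[0, -1, 0.8, 0, 0, -1, 0.8, 0, 0, -1, 0.8, 0, 0, -1, 0.8, 0, 0, -1, 0.8, 0, 0, -1, 0, 0, 0, -1, 0, 0, 0, -1, 0, 0, 0, -1, 0, 0, 0, -1, 0, 0, 0, -1, 0, 0, 0, -1, 0, 0, 0, -1, 0, 0, 0, -1, 0, 0, 0, -1, 0, 0, 0, -1, 0, 0, 0, -1, 0, 0, 0, -1, 0, 0, 0, -1, 0, 0, 0, -1, 0, 0])

```text
time: 4.15
eef_pos: [0.4339, 0.1736, 0.3009]
tcp_rot: [-0.082, 0.702, 0.082, 0.702]
contact_force: [-0.4, 0.1, 0.6]
opening: 0.002
```

>>> move_arm(commands=[0, -1, 0, 0, 0, -1, 0, 0, 0, -1, 0, 0, 0, -0.8, 0, 0, 0, 0, 0, 0, 0, 0, 0, 0])

```text
time: 4.9
eef_pos: [0.4558, 0.0825, 0.301]
tcp_rot: [-0.082, 0.702, 0.083, 0.702]
contact_force: [-0.4, 0.3, 0.1]
opening: -0.003
```

Run:
```python
from h import *
s,im=grab("wrist","w1.png")
print(s["eef_pos"],s["tcp_rot"],s["time"],s["qpos"])
c=cam("wrist",(s["eef_pos"],s["tcp_rot"]))
print(proj(c,[[.4454,-.0144,.1675],[.5734,-.0428,.143],[.569,.029,.137]]))
```

```text
[0.4558 0.0825 0.301 ] [-0.0822  0.7024  0.0825  0.7021] 4.9 [-0.0409 -0.2527  1.9742  0.0004  1.4206 -0.2744]
[[289.2466 264.8243]
 [390.7649 295.5157]
 [404.9743 240.242 ]]
```

View pics/w1.png

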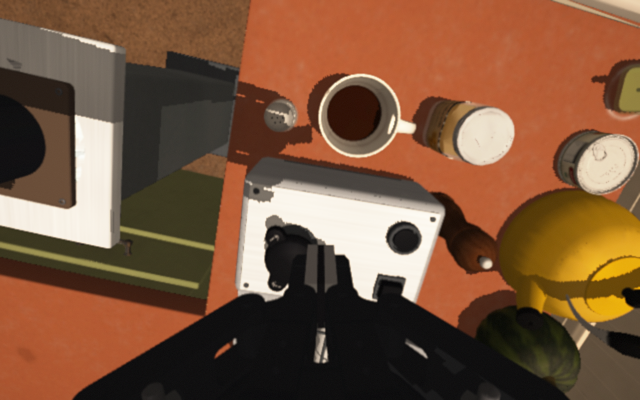

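Run:
```python
from h import *
a=cv2.imread("pics/w1.png")[215:305,230:350]
a=cv2.convertScaleAbs(a,alpha=1.8,beta=20)
cv2.imwrite("pics/w1z.png",cv2.resize(a,None,fx=6,fy=6,interpolation=cv2.INTER_CUBIC))
```

```text
(no output)
```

View pics/w1z.png

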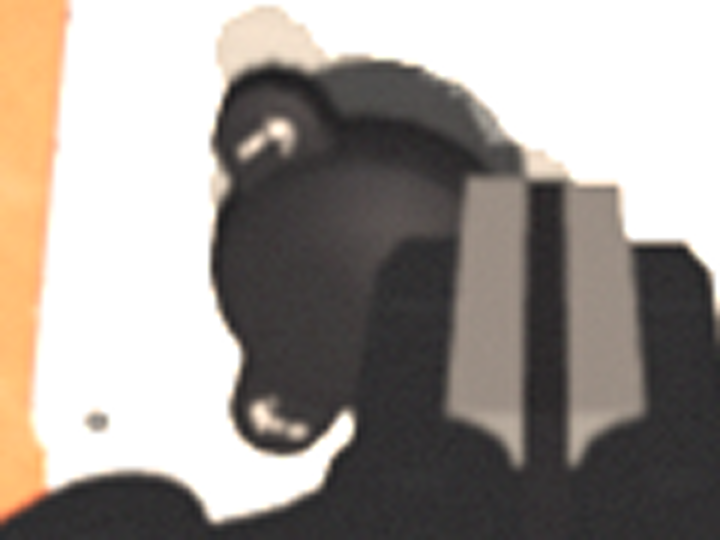

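Run:
```python
from h import *
s=ctrl.get_state()
c=cam("wrist",(s["eef_pos"],s["tcp_rot"]))
L=onplane(c,[(275.4,235.3),(276.3,283)],.1605)
print(L)
ax=np.array([.4454,-.0144])
for l in L:
    d=l[:2]-ax; print(np.degrees(np.arctan2(d[1],d[0])),np.linalg.norm(d))
print(onplane(c,[(404,238)],.137),onplane(c,[(246,285)],.125))
M=R.from_quat(s["tcp_rot"]).as_matrix()
for z in (.20,):
  d=np.array([.4454,-.0144,z])-s["eef_pos"]; print(M.T@d/.025)
```

```text
[[ 0.4243  0.013   0.1605]
 [ 0.4362 -0.0447  0.1605]]
127.56181981029556 0.03453701613083911
-106.88515613060615 0.03170388436830957
[[0.5671 0.0317 0.137 ]] [[ 0.3995 -0.0815  0.125 ]]
[ 4.042  -3.6819 -1.3031]
```

>>> move_arm(commands=[0.8, -0.9, -0.32, 0, 0.8, -0.9, -0.32, 0, 0.8, -0.9, -0.33, 0, 0.8, -0.97, -0.33, 0, 0.8, 0, 0, 0, 0, 0, 0, 0])

```text
time: 5.7
eef_pos: [0.4444, -0.014, 0.1996]
tcp_rot: [-0.082, 0.704, 0.083, 0.701]
contact_force: [-0.6, 0.4, -0.1]
opening: 0.001
```

Run:
```python
from h import *
s,im=grab("wrist","w2.png")
print(s["eef_pos"],s["contact_force"],s["time"])
s,im=grab("side","s2.png")
a=im[200:290,300:420,::-1]
cv2.imwrite("pics/s2z.png",cv2.resize(a,None,fx=6,fy=6,interpolation=cv2.INTER_CUBIC))
```

```text
[ 0.4444 -0.014   0.1996] [-0.6406  0.4485 -0.0728] 5.7
```

View pics/s2z.png

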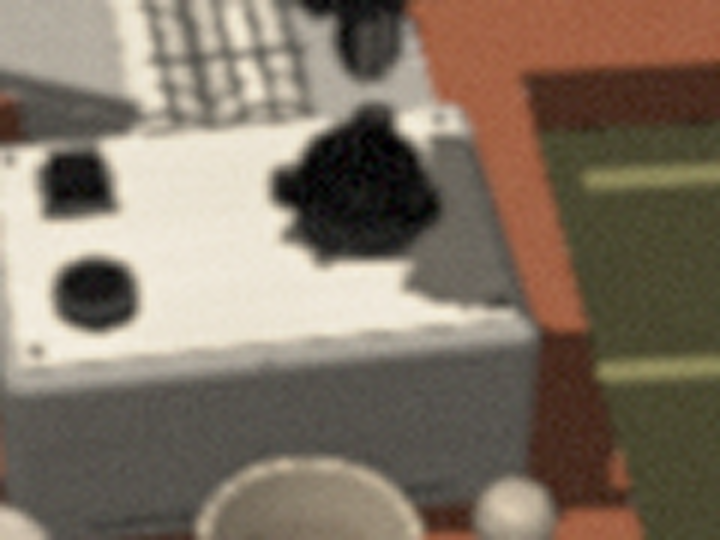

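View pics/w2.png

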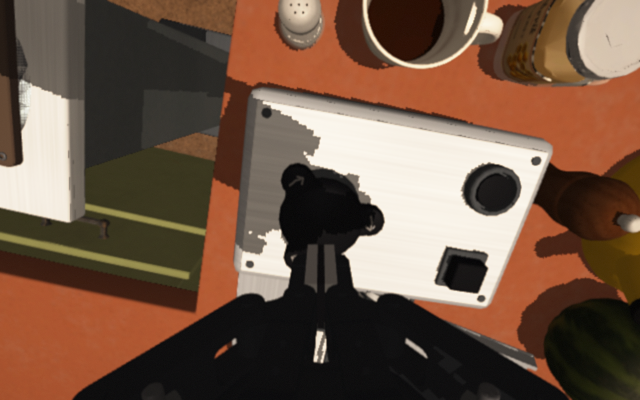

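Run:
```python
from h import *
a=cv2.imread("pics/w2.png")[150:280,240:400]
a=cv2.convertScaleAbs(a,alpha=2.2,beta=20)
cv2.imwrite("pics/w2z.png",cv2.resize(a,None,fx=5,fy=5,interpolation=cv2.INTER_CUBIC))
s=ctrl.get_state()
c=cam("wrist",(s["eef_pos"],s["tcp_rot"]))
S=onplane(c,[(266,112.5),(536,160),(250,263.5),(482,298)],.125)
print(S,S.mean(0))
L=onplane(c,[(297,180),(370,219)],.1605)
x=(S[1]+S[3]-S[0]-S[2])[:2];x/=np.linalg.norm(x);y=np.array([-x[1],x[0]])
p=S.mean(0)[:2]; ax=p-.052*x
print("ax",ax,"yaw",np.degrees(np.arctan2(x[1],x[0])),"reset",p+.074*x-.036*y,"start",p+.074*x+.036*y)
for l in L:
    d=l[:2]-ax; print(np.degrees(np.arctan2(d[1],d[0])),np.linalg.norm(d))
```

```text
[[ 0.3924  0.0436  0.125 ]
 [ 0.6005  0.0574  0.125 ]
 [ 0.4012 -0.0828  0.125 ]
 [ 0.6098 -0.0701  0.125 ]] [ 0.501 -0.013  0.125]
ax [ 0.4491 -0.0163] yaw 3.6498820177735443 reset [ 0.5771 -0.0442] start [0.5725 0.0277]
132.7790760640256 0.034935108976791564
18.002043793916084 0.03252383476608938
```

View pics/w2z.png

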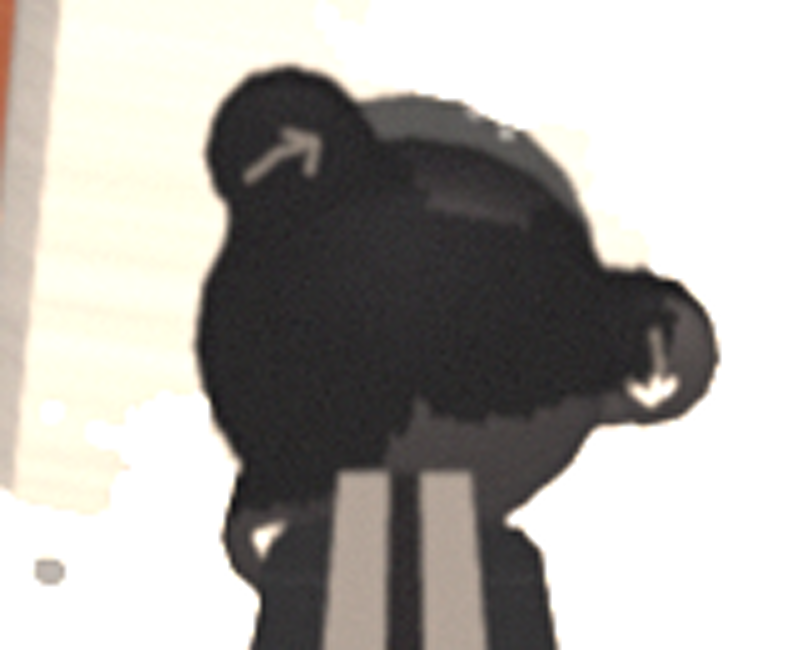

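>>> move_arm(commands=[0.3, 0, 0.1, 0, 0.3, 0, 0, 0, 0.2, 0, 0, 0, 0.2, 0, 0, 0, 0, 0, 0, 0])

```text
time: 6.42
eef_pos: [0.4477, -0.0141, 0.1756]
tcp_rot: [-0.082, 0.703, 0.082, 0.702]
contact_force: [-0.4, 0.1, 0.1]
opening: -0.004
```

>>> move_arm(commands=[0.1, 0, 0, 0, 0, 0, 0, 0])

```text
time: 6.68
eef_pos: [0.448, -0.0142, 0.1737]
tcp_rot: [-0.082, 0.702, 0.082, 0.702]
contact_force: [0.2, 0.0, 0.7]
opening: 0.0
```

Run:
```python
from h import *
s,im=grab("side","s3.png")
print(s["eef_pos"],s["contact_force"],s["time"])
a=im[190:290,300:420,::-1]
cv2.imwrite("pics/s3z.png",cv2.resize(a,None,fx=6,fy=6,interpolation=cv2.INTER_CUBIC))
c=cam("side")
print((proj(c,[s["eef_pos"]+[0,0,-.014],[.447,-.015,.1675]])-[300,190])*6)
```

```text
[ 0.448  -0.0142  0.1737] [0.1867 0.0053 0.7373] 6.675
[[352.4849 220.128 ]
 [355.1425 205.7872]]
```

View pics/s3z.png

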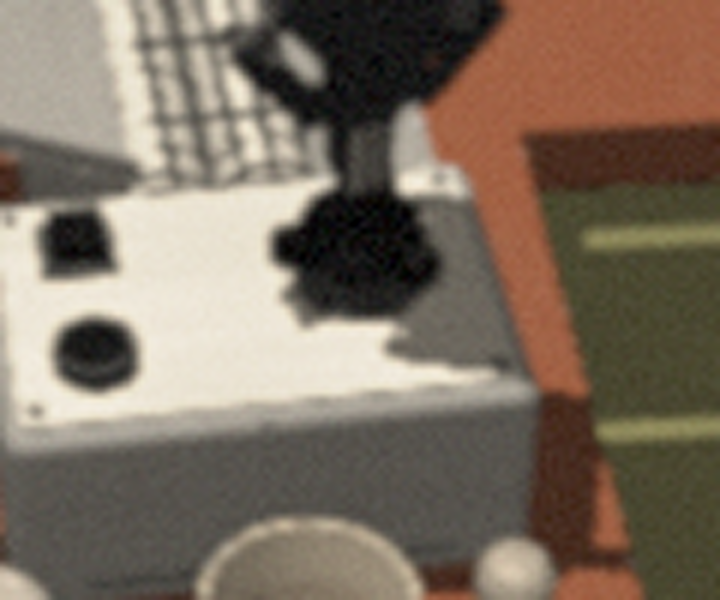

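Run:
```python
from h import *
c=cam("side")
for p,o in(([.4444,-.014,.1996],200),([.448,-.0142,.1737],190)):
  for t in (.014,.0,-.005): print(t,(proj(c,[np.array(p)-[0,0,t]])-[300,o])*6)
c=cam("top")
s,im=grab("top","t3.png")
a=im[190:260,230:320,::-1]; a=cv2.convertScaleAbs(a,alpha=2,beta=20)
cv2.imwrite("pics/t3z.png",cv2.resize(a,None,fx=7,fy=7,interpolation=cv2.INTER_CUBIC))
s,im=grab("wrist","w3.png")
a=im[150:280,240:400,::-1]; a=cv2.convertScaleAbs(a,alpha=2.2,beta=20)
cv2.imwrite("pics/w3z.png",cv2.resize(a,None,fx=5,fy=5,interpolation=cv2.INTER_CUBIC))
```

```text
0.014 [[362.6445 116.5463]]
0.0 [[363.7814  92.6686]]
-0.005 [[364.1915  84.0632]]
0.014 [[352.5678 220.0387]]
0.0 [[353.6218 196.7397]]
-0.005 [[354.0019 188.344 ]]
```

View pics/t3z.png

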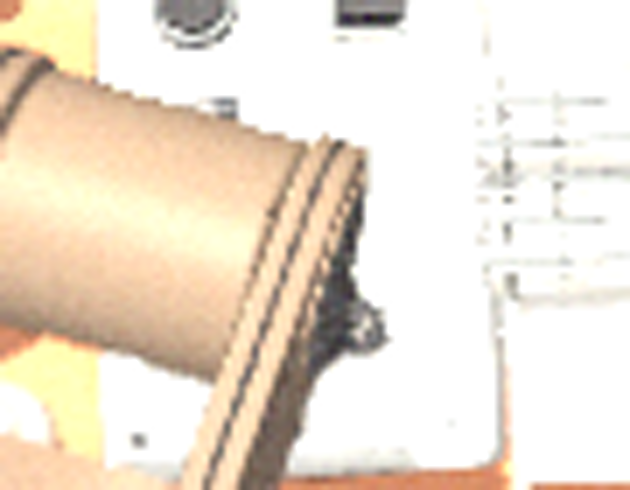

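View pics/w3z.png

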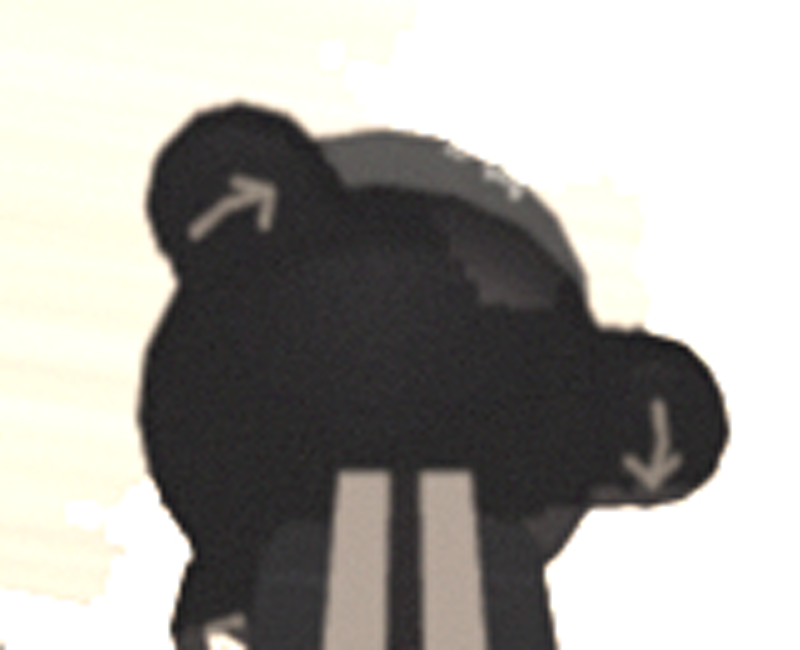

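Run:
```python
from h import *
c=ctrl.get_calibration("wrist"); C=(c["camera_matrix"],np.array([c["k1"],0,0,0.]),c["mount"])
for x in(-.01,0,.014,.02):
  for y in (-.011,0,.011): print(x,y,(proj(C,[[x,y,0]])-[240,150])*5)
```

```text
-0.01 -0.011 [[394.2267 621.3773]]
-0.01 0 [[393.9834 531.8466]]
-0.01 0.011 [[393.7305 438.2151]]
0 -0.011 [[394.642  572.7478]]
0 0 [[394.4212 487.0405]]
0 0.011 [[394.1922 397.6453]]
0.014 -0.011 [[395.1546 512.7411]]
0.014 0 [[394.9601 431.9123]]
0.014 0.011 [[394.7589 347.8779]]
0.02 -0.011 [[395.3533 489.4949]]
0.02 0 [[395.1685 410.6032]]
0.02 0.011 [[394.9775 328.6844]]
```

Run:
```python
from h import *
s,im=grab("wrist","w4.png")
a=im[200:400,200:460,::-1].astype(float)/255; a=(a**0.4*255).astype(np.uint8)
cv2.imwrite("pics/w4z.png",cv2.resize(a,None,fx=3,fy=3,interpolation=cv2.INTER_CUBIC))
im=cv2.imread("pics/s3.png")[130:280,300:460]
a=(((im/255.)**0.5)*255).astype(np.uint8)
cv2.imwrite("pics/s4z.png",cv2.resize(a,None,fx=4,fy=4,interpolation=cv2.INTER_CUBIC))
```

```text
(no output)
```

View pics/w4z.png

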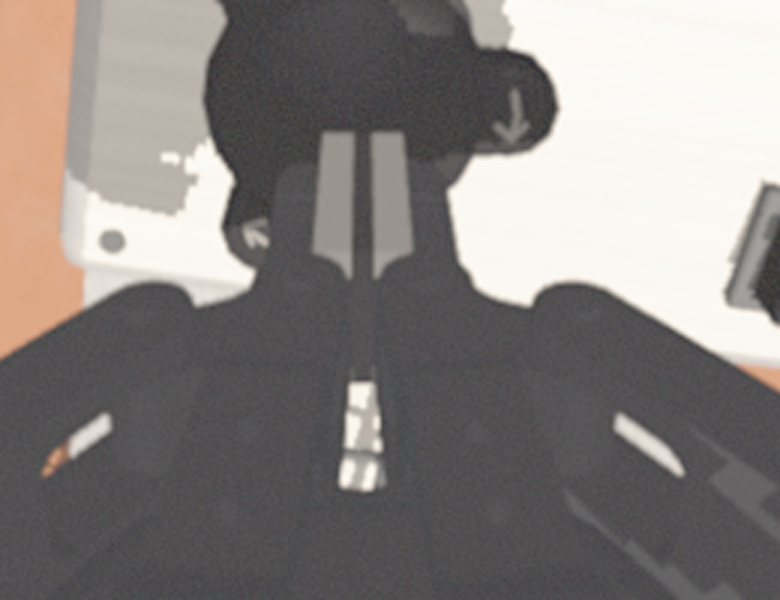

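View pics/s4z.png

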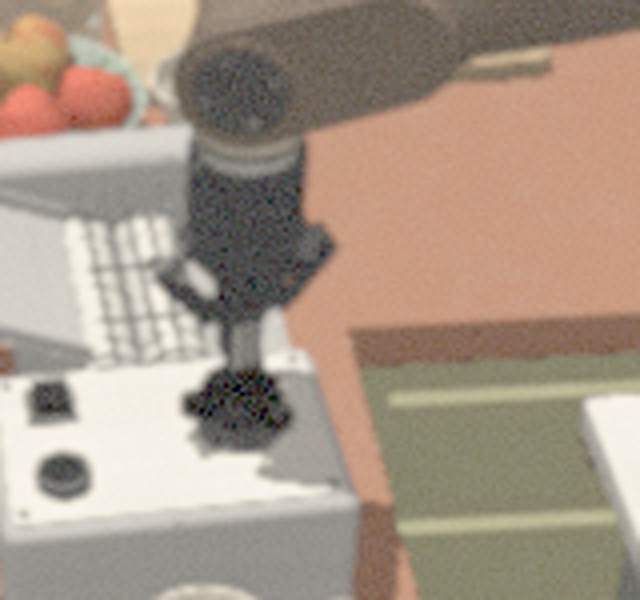

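>>> move_arm(commands=[0.1, 0, 0, 0, 0.1, 0, 0, 0, 0.1, 0, 0, 0, 0.1, 0, 0, 0, 0, 0, 0, 0])

```text
time: 7.5
eef_pos: [0.4479, -0.0141, 0.1634]
tcp_rot: [-0.082, 0.703, 0.082, 0.702]
contact_force: [0.2, -0.6, 0.8]
opening: 0.0
```

Run:
```python
from h import *
s,im=grab("side","s5.png")
print(s["eef_pos"],s["contact_force"],s["time"],s["joint_efforts"])
a=im[190:290,300:420,::-1]
cv2.imwrite("pics/s5z.png",cv2.resize(a,None,fx=6,fy=6,interpolation=cv2.INTER_CUBIC))
s,im=grab("wrist","w5.png")
a=im[130:290,200:440,::-1]; a=(((a/255.)**0.5)*255).astype(np.uint8)
cv2.imwrite("pics/w5z.png",cv2.resize(a,None,fx=3.3,fy=3.3,interpolation=cv2.INTER_CUBIC))
```

```text
[ 0.4479 -0.0141  0.1634] [ 0.1784 -0.6338  0.754 ] 7.5 [ -0.0061 -20.7077 -27.7708  -0.0005  -0.0064   0.    ]
```

View pics/s5z.png

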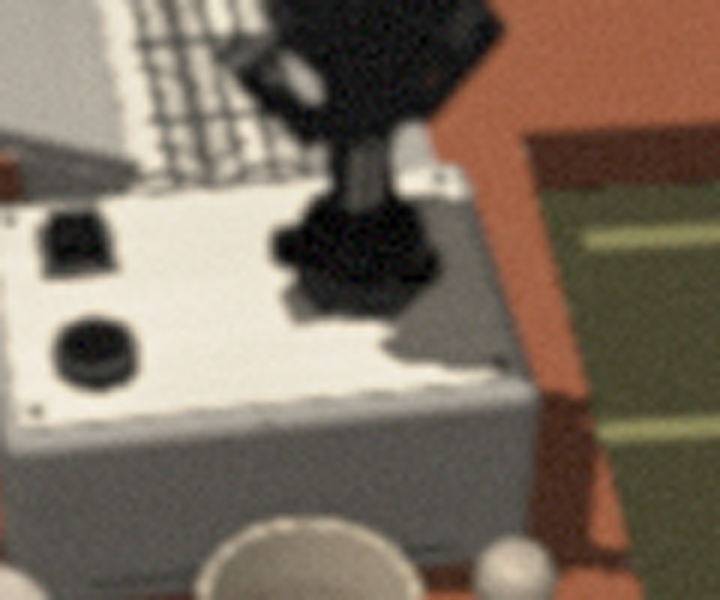

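View pics/w5z.png

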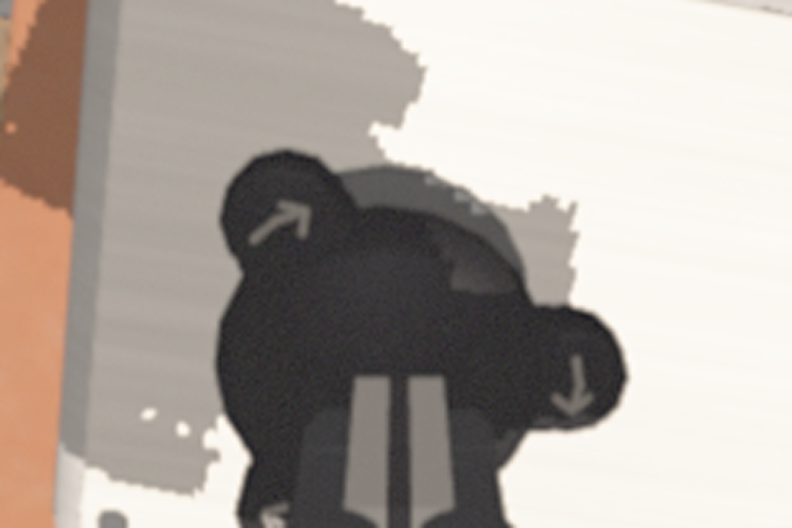

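>>> move_arm(commands=[0.08, 0, 0, 0, 0, 0, 0, 0])

```text
time: 7.85
eef_pos: [0.448, -0.0142, 0.1616]
tcp_rot: [-0.082, 0.702, 0.082, 0.702]
contact_force: [0.1, 0.3, -0.2]
opening: 0.0
```

>>> move_arm(commands=[0.08, 0, 0, 0, 0, 0, 0, 0])

```text
time: 8.1
eef_pos: [0.4479, -0.0142, 0.1595]
tcp_rot: [-0.082, 0.702, 0.082, 0.702]
contact_force: [-1.0, -0.3, -1.0]
opening: 0.0
```

>>> move_arm(commands=[-0.2, 0, 0, 0, 0, 0.53, 0.15, 0, 0, 0.53, 0.15, 0, 0.2, 0, 0, 0, 0.1, 0, 0, 0, 0, 0, 0, 0])

```text
time: 8.85
eef_pos: [0.4489, 0.0133, 0.1567]
tcp_rot: [-0.082, 0.703, 0.082, 0.702]
contact_force: [-0.9, -1.1, -0.4]
opening: 0.006
```

Run:
```python
from h import *
s,im=grab("side","s6.png")
print(s["eef_pos"],s["contact_force"],s["time"],s["joint_efforts"])
a=im[190:290,300:420,::-1]; a=(((a/255.)**0.5)*255).astype(np.uint8)
cv2.imwrite("pics/s6z.png",cv2.resize(a,None,fx=6,fy=6,interpolation=cv2.INTER_CUBIC))
s,im=grab("wrist","w6.png")
a=im[130:290,200:440,::-1]; a=(((a/255.)**0.5)*255).astype(np.uint8)
cv2.imwrite("pics/w6z.png",cv2.resize(a,None,fx=3.3,fy=3.3,interpolation=cv2.INTER_CUBIC))
```

```text
[0.4489 0.0133 0.1567] [-0.9023 -1.0835 -0.3862] 8.85 [  0.1152 -20.9489 -27.5322   0.0023  -0.0038  -0.0001]
```

View pics/s6z.png

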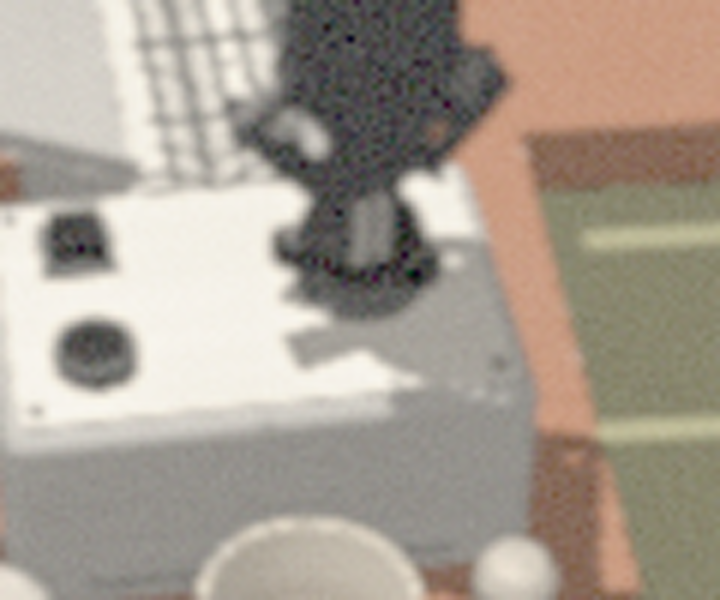

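View pics/w6z.png

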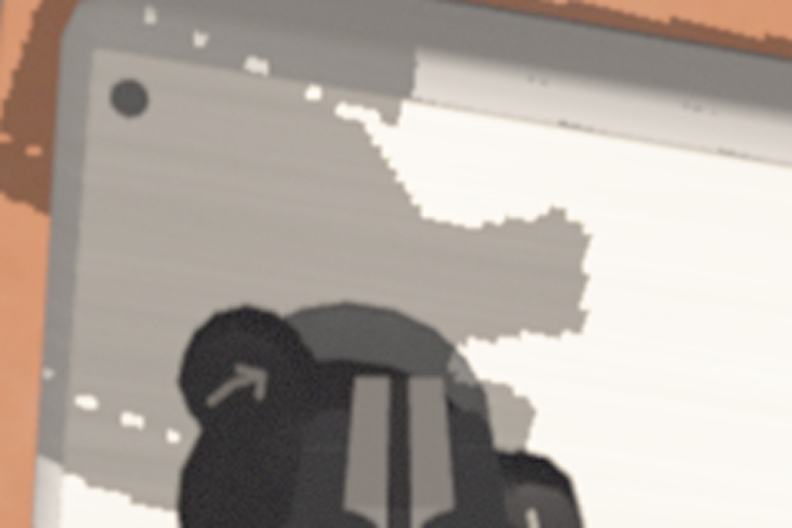

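Run:
```python
from h import *
c=cam("side")
for y in(.0133,.0243):
  for z in (.1427,.15,.16,.17,.18): print(y,z,(proj(c,[[.449,y,z]])-[300,190])*6)
```

```text
0.0133 0.1427 [[356.9494 289.7043]]
0.0133 0.15 [[357.5149 277.7303]]
0.0133 0.16 [[358.2965 261.1933]]
0.0133 0.17 [[359.0863 244.4987]]
0.0133 0.18 [[359.8843 227.6443]]
0.0243 0.1427 [[360.1571 306.7549]]
0.0243 0.15 [[360.7371 294.7601]]
0.0243 0.16 [[361.5387 278.1935]]
0.0243 0.17 [[362.3487 261.4683]]
0.0243 0.18 [[363.1672 244.5819]]
```

>>> move_arm(commands=[0.1, 0, 0, 0, 0.1, 0, 0, 0, 0, 0, 0, 0])

```text
time: 9.32
eef_pos: [0.4494, 0.0131, 0.1525]
tcp_rot: [-0.082, 0.702, 0.082, 0.702]
contact_force: [-0.4, -0.0, 1.8]
opening: -0.001
```

>>> move_arm(commands=[0.1, 0, 0, 0, 0, 0, 0, 0])

```text
time: 9.57
eef_pos: [0.4496, 0.0132, 0.1502]
tcp_rot: [-0.083, 0.702, 0.082, 0.703]
contact_force: [-0.1, 0.0, 4.0]
opening: -0.002
```

>>> move_arm(commands=[0.1, 0, 0, 0, 0, 0, 0, 0])

```text
time: 9.82
eef_pos: [0.4497, 0.0132, 0.1478]
tcp_rot: [-0.083, 0.702, 0.082, 0.703]
contact_force: [-0.6, -0.2, 4.7]
opening: 0.006
```

>>> move_arm(commands=[0.1, 0, 0, 0, 0.07, 0, 0, 0, 0, 0, 0, 0])

```text
time: 10.2
eef_pos: [0.4495, 0.0132, 0.1432]
tcp_rot: [-0.082, 0.702, 0.082, 0.703]
contact_force: [-0.6, -0.1, 3.4]
opening: -0.002
```

>>> move_arm(commands=[0.06, 0, 0, 0, 0, 0, 0, 0])

```text
time: 10.45
eef_pos: [0.4495, 0.0132, 0.1419]
tcp_rot: [-0.082, 0.702, 0.082, 0.703]
contact_force: [-0.9, 0.5, 5.8]
opening: -0.0
```

>>> move_arm(commands=[0.04, 0, 0, 0, 0, 0, 0, 0])

```text
time: 10.7
eef_pos: [0.4497, 0.0132, 0.1411]
tcp_rot: [-0.082, 0.702, 0.082, 0.703]
contact_force: [-0.5, 0.3, 6.2]
opening: 0.005
```

>>> move_arm(commands=[0.04, 0, 0, 0, 0, 0, 0, 0])

```text
time: 10.95
eef_pos: [0.4497, 0.0132, 0.1402]
tcp_rot: [-0.083, 0.702, 0.082, 0.703]
contact_force: [0.1, -1.1, 6.9]
opening: 0.005
```

>>> move_arm(commands=[0.04, 0, 0, 0, 0, 0, 0, 0])

```text
time: 11.2
eef_pos: [0.45, 0.0132, 0.1395]
tcp_rot: [-0.083, 0.702, 0.082, 0.703]
contact_force: [-1.2, 0.2, 6.6]
opening: -0.001
```

>>> move_arm(commands=[0.05, 0, 0, 0, 0, 0, 0, 0])

```text
time: 11.45
eef_pos: [0.4509, 0.0131, 0.1393]
tcp_rot: [-0.083, 0.701, 0.082, 0.704]
contact_force: [-0.4, 0.8, 9.9]
opening: -0.002
```

>>> move_arm(commands=[0.05, 0, 0, 0, 0, 0, 0, 0])

```text
time: 11.7
eef_pos: [0.4517, 0.013, 0.1391]
tcp_rot: [-0.083, 0.7, 0.082, 0.704]
contact_force: [-1.3, 1.1, 12.9]
opening: -0.0
```

>>> move_arm(commands=[-0.3, 0, 0, 0, -0.5, 0, 0, 0, -0.4, 0, 0, 0, 0, 0, 0, 0, 0, 0, 0, 0])

```text
time: 12.32
eef_pos: [0.4489, 0.0134, 0.1655]
tcp_rot: [-0.082, 0.703, 0.082, 0.702]
contact_force: [0.2, 0.1, -0.8]
opening: -0.002
```

Run:
```python
from h import *
s,im=grab("side","s7.png")
print(s["eef_pos"],s["contact_force"],s["time"],s["joint_efforts"])
a=im[190:290,300:420,::-1]; a=(((a/255.)**0.5)*255).astype(np.uint8)
cv2.imwrite("pics/s7z.png",cv2.resize(a,None,fx=6,fy=6,interpolation=cv2.INTER_CUBIC))
s,im=grab("wrist","w7.png")
a=im[130:290,200:440,::-1]; a=(((a/255.)**0.5)*255).astype(np.uint8)
cv2.imwrite("pics/w7z.png",cv2.resize(a,None,fx=3.3,fy=3.3,interpolation=cv2.INTER_CUBIC))
```

```text
[0.4489 0.0134 0.1655] [ 0.1849  0.0591 -0.7624] 12.325 [  0.0014 -21.0677 -28.1455   0.0002  -0.0044  -0.    ]
```

View pics/s7z.png

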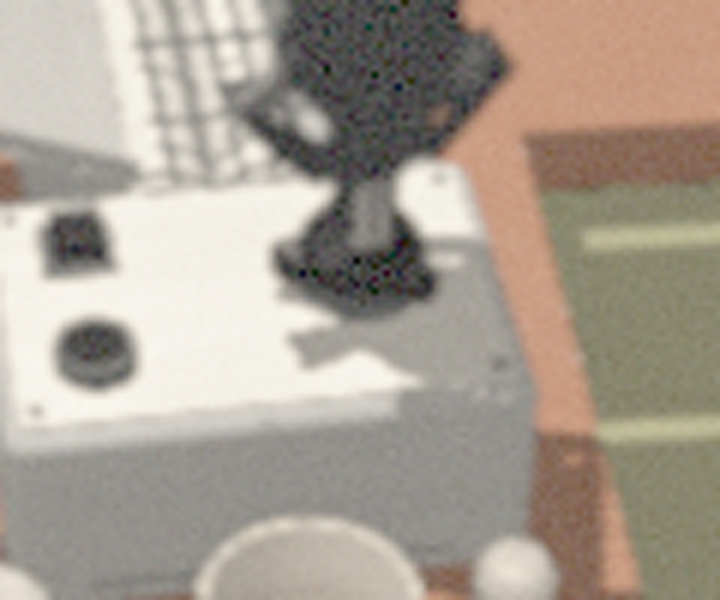

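View pics/w7z.png

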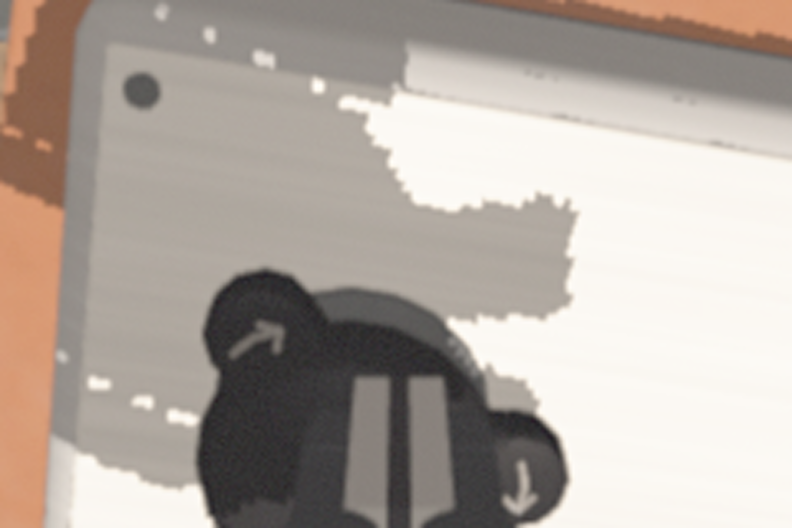

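>>> move_arm(commands=[0, 0, 0.62, 0, 0, 0, 0.62, 0, 0.4, 0, 0, 0, 0.4, 0, 0, 0, 0, 0, 0, 0])

```text
time: 13.05
eef_pos: [0.4777, 0.0206, 0.144]
tcp_rot: [-0.082, 0.704, 0.083, 0.701]
contact_force: [-0.1, 0.2, -0.4]
opening: 0.001
```

Run:
```python
from h import *
s,im=grab("side","s8.png")
print(s["eef_pos"],s["contact_force"],s["time"],s["qpos"])
a=im[190:290,300:420,::-1]; a=(((a/255.)**0.5)*255).astype(np.uint8)
cv2.imwrite("pics/s8z.png",cv2.resize(a,None,fx=6,fy=6,interpolation=cv2.INTER_CUBIC))
s,im=grab("wrist","w8.png")
a=im[130:290,200:440,::-1]; a=(((a/255.)**0.5)*255).astype(np.uint8)
cv2.imwrite("pics/w8z.png",cv2.resize(a,None,fx=3.3,fy=3.3,interpolation=cv2.INTER_CUBIC))
```

```text
[0.4777 0.0206 0.144 ] [-0.1095  0.2379 -0.3684] 13.05 [-0.1694 -0.0758  2.1135 -0.0001  1.1078 -0.4027]
```

View pics/s8z.png

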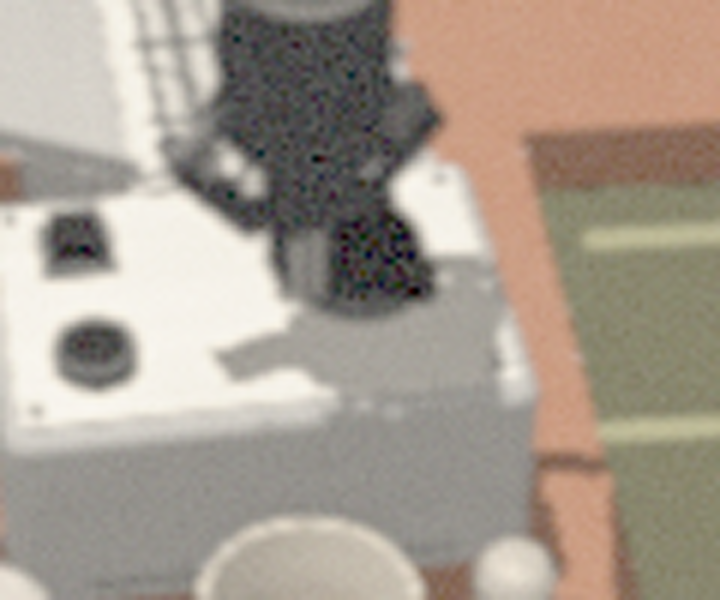

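View pics/w8z.png

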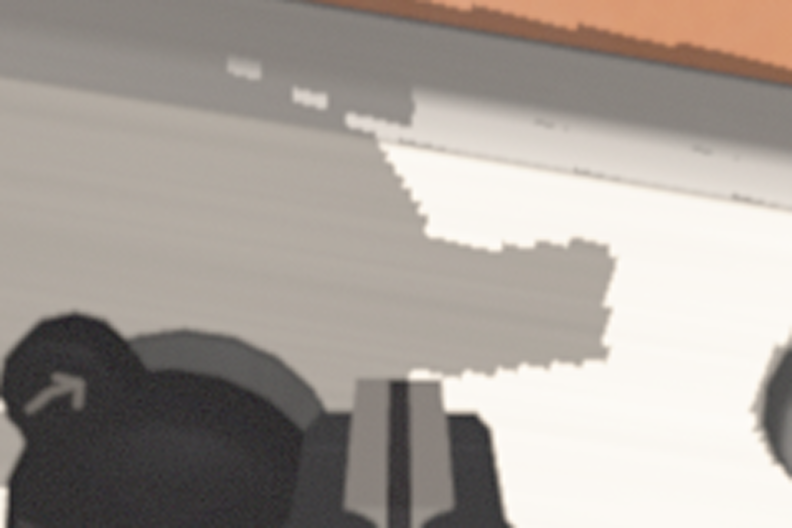

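>>> move_arm(commands=[0.2, 0, 0, 0, 0.2, 0, 0, 0, 0.14, 0, 0, 0, 0, 0, 0, 0])

```text
time: 13.65
eef_pos: [0.4791, 0.0206, 0.132]
tcp_rot: [-0.082, 0.703, 0.082, 0.702]
contact_force: [0.3, -0.5, 0.8]
opening: 0.001
```

>>> move_arm(commands=[0, -0.1, 0, 0, 0, -0.1, 0, 0, 0, -0.06, 0, 0, 0, 0, 0, 0])

```text
time: 14.15
eef_pos: [0.4811, 0.0141, 0.1327]
tcp_rot: [-0.082, 0.702, 0.082, 0.702]
contact_force: [-0.3, 0.2, -0.1]
opening: -0.0
```

Run:
```python
from h import *
s,im=grab("side","s9.png")
print(s["eef_pos"],s["contact_force"],s["time"],s["qpos"])
a=im[190:290,300:420,::-1]; a=(((a/255.)**0.5)*255).astype(np.uint8)
cv2.imwrite("pics/s9z.png",cv2.resize(a,None,fx=6,fy=6,interpolation=cv2.INTER_CUBIC))
```

```text
[0.4811 0.0141 0.1327] [-0.2881  0.1728 -0.146 ] 14.15 [-0.1821 -0.0557  2.1174  0.0002  1.0795 -0.4153]
```

View pics/s9z.png

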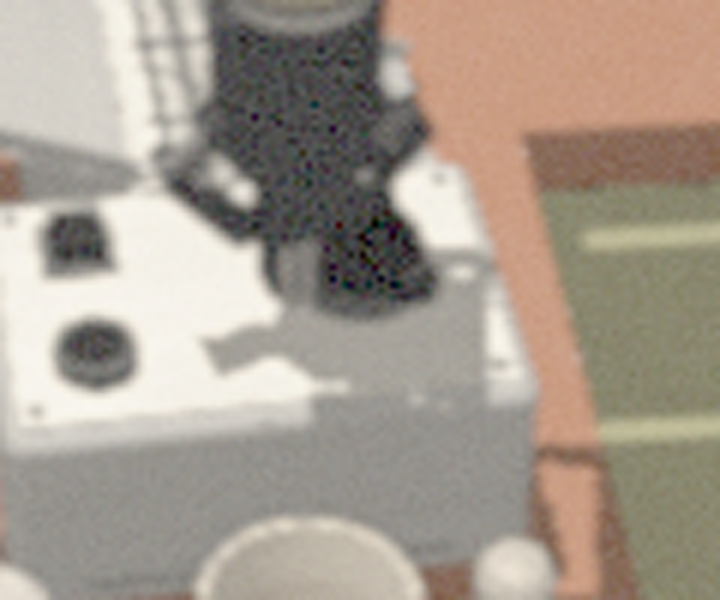

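>>> move_arm(commands=[0, -0.14, 0.07, 1, 0, -0.14, 0.07, 1, 0, -0.14, 0.07, 1, 0, 0, 0, 0])

```text
time: 14.7
eef_pos: [0.4876, 0.0045, 0.1325]
tcp_rot: [0.01, 0.707, -0.01, 0.707]
contact_force: [-1.2, 0.7, 0.9]
opening: -0.0
```

Run:
```python
from h import *
s,im=grab("side","s10.png")
print(s["eef_pos"],s["contact_force"],s["wrist_torque"],s["time"])
a=im[190:290,300:420,::-1]; a=(((a/255.)**0.5)*255).astype(np.uint8)
cv2.imwrite("pics/s10z.png",cv2.resize(a,None,fx=6,fy=6,interpolation=cv2.INTER_CUBIC))
s,im=grab("wrist","w10.png")
a=im[130:330,200:440,::-1]; a=(((a/255.)**0.5)*255).astype(np.uint8)
cv2.imwrite("pics/w10z.png",cv2.resize(a,None,fx=3,fy=3,interpolation=cv2.INTER_CUBIC))
```

```text
[0.4876 0.0045 0.1325] [-1.2265  0.7425  0.8915] [ 0.0254  0.013  -0.0114] 14.7
```

View pics/s10z.png

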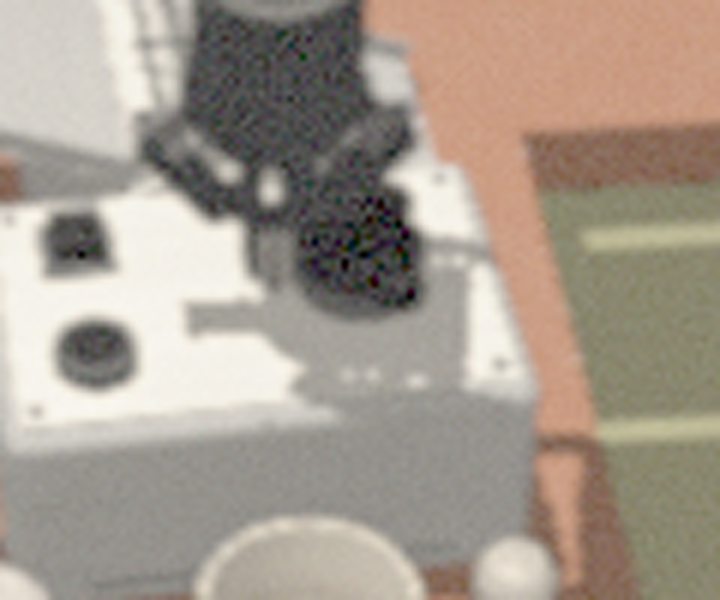

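View pics/w10z.png

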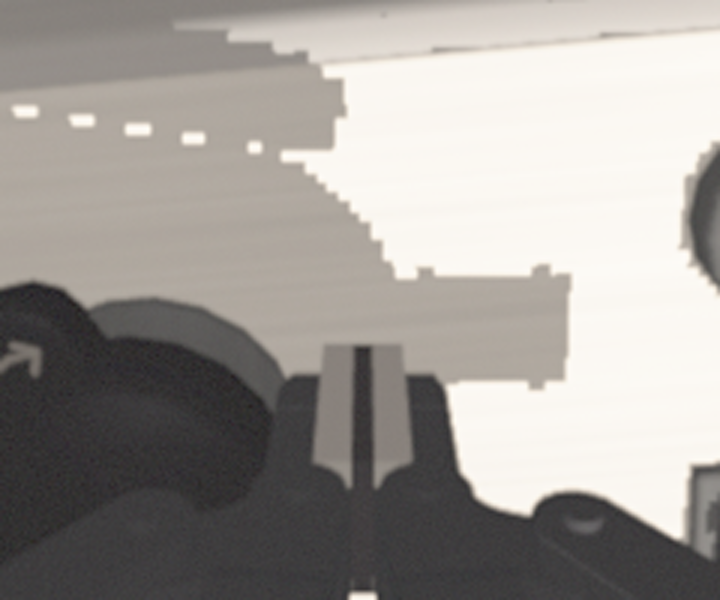

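>>> move_arm(commands=[0, -0.14, 0.07, 1, 0, -0.14, 0.07, 1, 0, -0.14, 0.07, 1, 0, -0.14, 0.07, 1, 0, 0, 0, 0])

```text
time: 15.42
eef_pos: [0.4923, -0.0104, 0.1326]
tcp_rot: [0.132, 0.695, -0.132, 0.695]
contact_force: [-0.4, -0.2, 0.1]
opening: -0.003
```

Run:
```python
from h import *
s,im=grab("side","s11.png")
print(s["eef_pos"],s["contact_force"],s["wrist_torque"],s["time"])
d=s["eef_pos"][:2]-[.449,-.0163]; print(np.linalg.norm(d),np.degrees(np.arctan2(d[1],d[0])))
a=im[190:290,300:420,::-1]; a=(((a/255.)**0.5)*255).astype(np.uint8)
cv2.imwrite("pics/s11z.png",cv2.resize(a,None,fx=6,fy=6,interpolation=cv2.INTER_CUBIC))
s,im=grab("wrist","w11.png")
a=im[130:330,200:440,::-1]; a=(((a/255.)**0.5)*255).astype(np.uint8)
cv2.imwrite("pics/w11z.png",cv2.resize(a,None,fx=3,fy=3,interpolation=cv2.INTER_CUBIC))
```

```text
[ 0.4923 -0.0104  0.1326] [-0.3867 -0.2321  0.1423] [ 0.0476 -0.0306  0.0078] 15.425
0.043733156530207276 7.765692230635141
```

View pics/s11z.png

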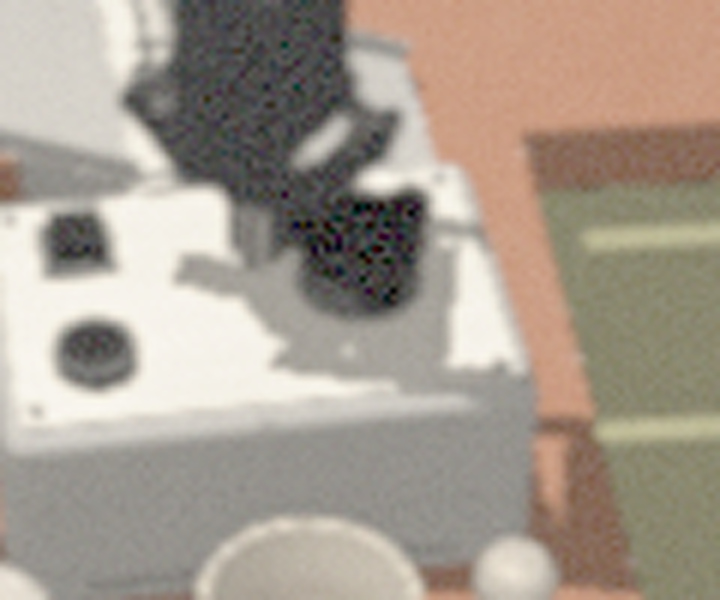

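View pics/w11z.png

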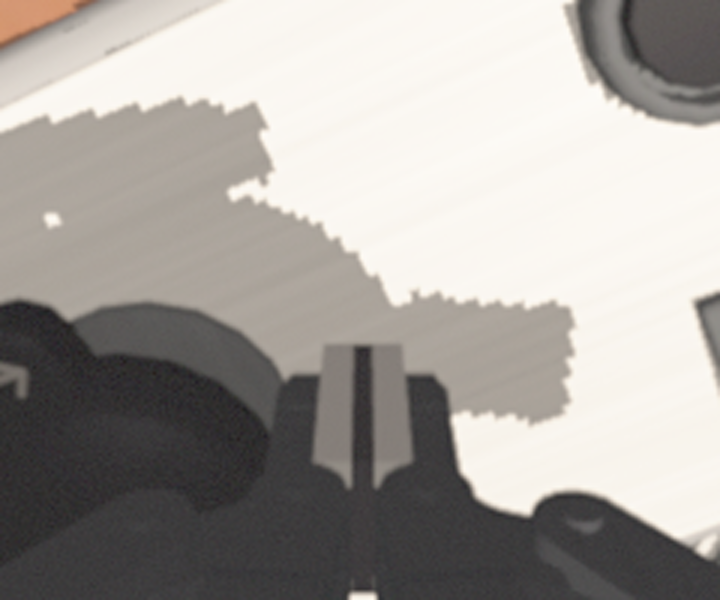

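>>> move_arm(commands=[0, -0.14, 0.07, 1, 0, -0.14, 0.07, 1, 0, -0.14, 0.07, 1, 0, 0, 0, 0])

```text
time: 16.02
eef_pos: [0.4922, -0.0217, 0.1324]
tcp_rot: [0.222, 0.672, -0.221, 0.671]
contact_force: [-0.4, 0.6, -0.1]
opening: 0.003
```

Run:
```python
from h import *
s,im=grab("side","s12.png")
print(s["eef_pos"],s["contact_force"],s["wrist_torque"],s["time"])
d=s["eef_pos"][:2]-[.449,-.0163]; print(np.linalg.norm(d),np.degrees(np.arctan2(d[1],d[0])))
a=im[190:290,300:420,::-1]; a=(((a/255.)**0.5)*255).astype(np.uint8)
cv2.imwrite("pics/s12z.png",cv2.resize(a,None,fx=6,fy=6,interpolation=cv2.INTER_CUBIC))
s,im=grab("wrist","w12.png")
a=im[130:330,200:440,::-1]; a=(((a/255.)**0.5)*255).astype(np.uint8)
cv2.imwrite("pics/w12z.png",cv2.resize(a,None,fx=3,fy=3,interpolation=cv2.INTER_CUBIC))
```

```text
[ 0.4922 -0.0217  0.1324] [-0.3759  0.6036 -0.1163] [ 0.2248 -0.1095  0.0205] 16.025
0.04352376286483399 -7.146708171239175
```

View pics/s12z.png

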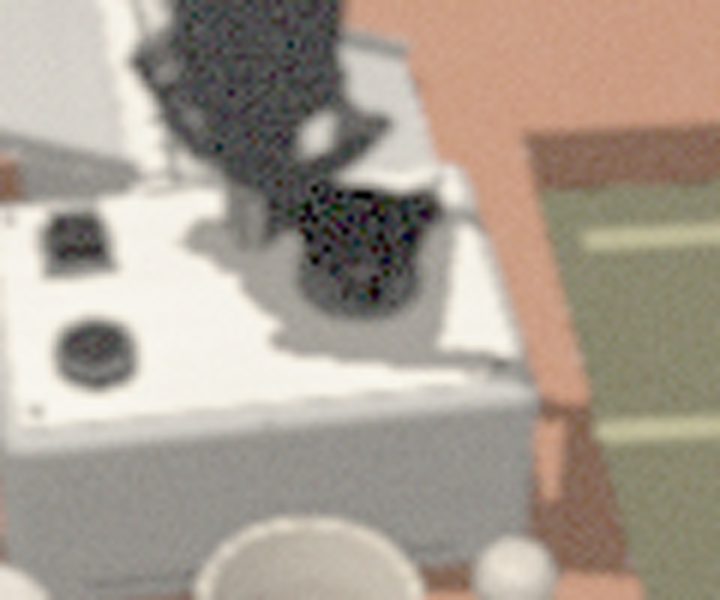

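View pics/w12z.png

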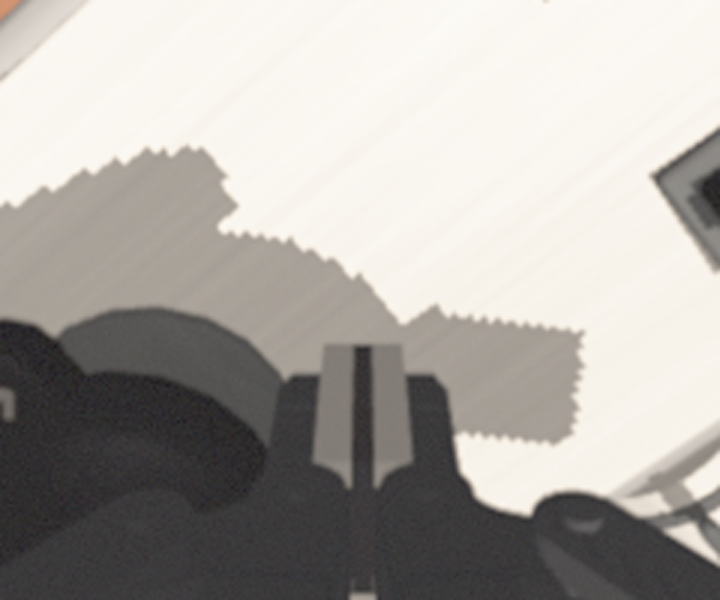

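>>> move_arm(commands=[0, -0.14, 0.07, 1, 0, -0.14, 0.07, 1, 0, 0, 0, 0])

```text
time: 16.5
eef_pos: [0.4906, -0.0295, 0.1325]
tcp_rot: [0.279, 0.65, -0.279, 0.65]
contact_force: [1.0, 1.1, -0.1]
opening: 0.001
```

Run:
```python
from h import *
s,im=grab("side","s13.png")
print(s["eef_pos"],s["contact_force"],s["wrist_torque"],s["time"],s["qpos"])
d=s["eef_pos"][:2]-[.449,-.0163]; print(np.linalg.norm(d),np.degrees(np.arctan2(d[1],d[0])))
a=im[190:290,300:420,::-1]; a=(((a/255.)**0.5)*255).astype(np.uint8)
cv2.imwrite("pics/s13z.png",cv2.resize(a,None,fx=6,fy=6,interpolation=cv2.INTER_CUBIC))
s,im=grab("wrist","w13.png")
a=im[130:330,150:400,::-1]; a=(((a/255.)**0.5)*255).astype(np.uint8)
cv2.imwrite("pics/w13z.png",cv2.resize(a,None,fx=3,fy=3,interpolation=cv2.INTER_CUBIC))
```

```text
[ 0.4906 -0.0295  0.1325] [ 1.0359  1.1497 -0.1096] [ 0.1353 -0.1186 -0.0203] 16.5 [-0.2669 -0.0312  2.0943  0.0003  1.0784  0.5447]
0.0436254824711272 -17.58179382473459
```

View pics/s13z.png

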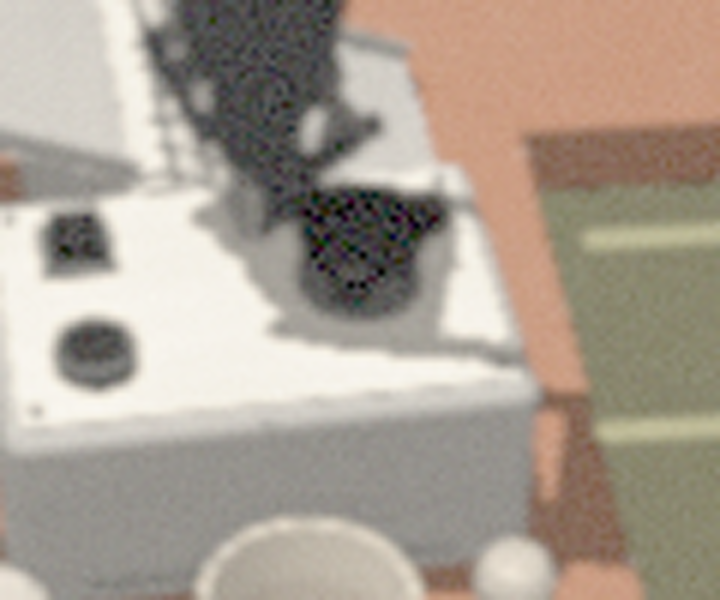

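View pics/w13z.png

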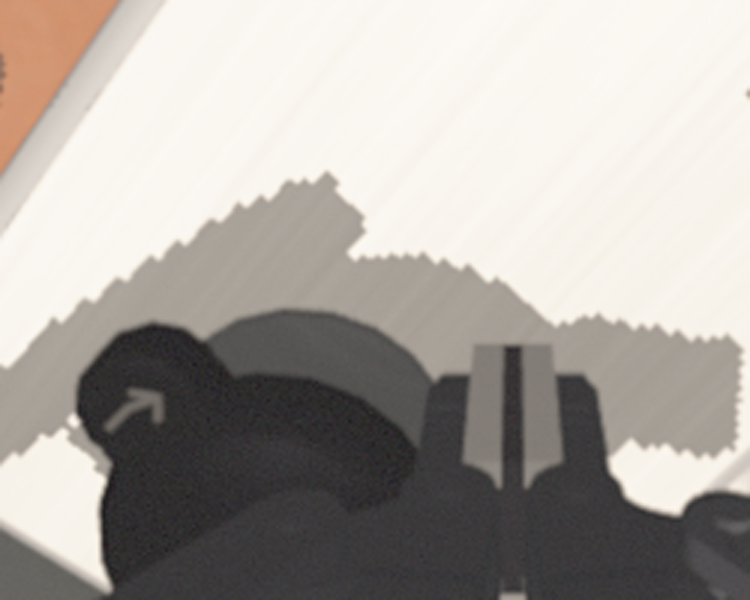

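Run:
```python
from h import *
s=ctrl.get_state()
c=cam("wrist",(s["eef_pos"],s["tcp_rot"]))
for z in(.1515,.1605):
  l=onplane(c,[(150+148/3,130+385/3)],z)[0]; d=l[:2]-[.449,-.0163]; print(z,d,np.linalg.norm(d),np.degrees(np.arctan2(d[1],d[0])))
```

```text
0.1515 [0.0041 0.0337] 0.033925621793207864 83.10840515154182
0.1605 [0.0106 0.0343] 0.035947331501268755 72.81742983038559
```

```bash
python3 - <<'E'
from h import *
c=cam("side"); ax=np.array([.4454,-.0144])
for z,lab in((.148,"latched"),(.157,"up")):
  for th in (40,50,57):
    P=[[*(ax+.034*np.array([np.cos(np.radians(t-th)),np.sin(np.radians(t-th))])),z] for t in(13.5,133.5,-106.5)]
    print(lab,th,((proj(c,P)-[300,190])*6).round().tolist())
E
python3 - <<'E'
import cv2
cv2.imwrite("pics/s13y.png",cv2.resize(cv2.convertScaleAbs(cv2.imread("pics/s13.png")[210:260,330:390],alpha=3,beta=10),None,fx=10,fy=10,interpolation=cv2.INTER_CUBIC))
E
```

```text
latched 40 [[287.0, 220.0], [372.0, 290.0], [414.0, 208.0]]
latched 50 [[292.0, 212.0], [359.0, 290.0], [421.0, 215.0]]
latched 57 [[297.0, 207.0], [349.0, 290.0], [426.0, 220.0]]
up 40 [[287.0, 205.0], [373.0, 275.0], [415.0, 193.0]]
up 50 [[293.0, 197.0], [359.0, 276.0], [422.0, 200.0]]
up 57 [[298.0, 193.0], [350.0, 275.0], [427.0, 206.0]]
```

View pics/s13y.png

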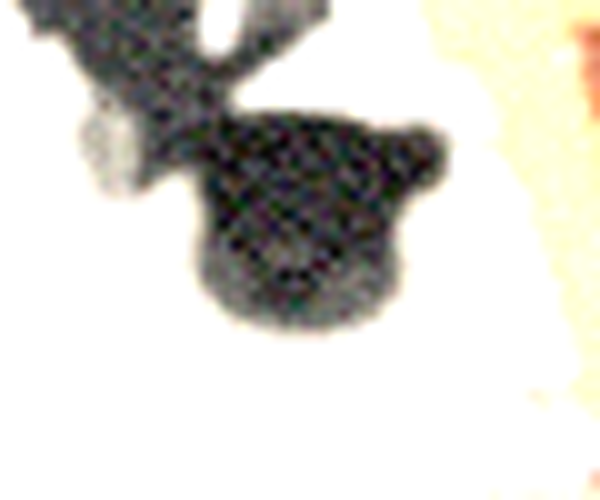

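Run:
```python
import cv2,numpy as np
L=[]
for n in("s2","s8","s11","s12","s13"):
    a=cv2.convertScaleAbs(cv2.imread(f"pics/{n}.png")[212:250,338:378],alpha=3,beta=10)
    a=cv2.resize(a,None,fx=6,fy=6,interpolation=cv2.INTER_CUBIC)
    for k in range(0,38,5): cv2.line(a,(0,k*6),(240,k*6),(0,0,255) ,1)
    L.append(a)
L.append(L[0]*0)
cv2.imwrite("pics/cmp.png",np.vstack([np.hstack(L[:3]),np.hstack(L[3:])]))
```

```text
(no output)
```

View pics/cmp.png

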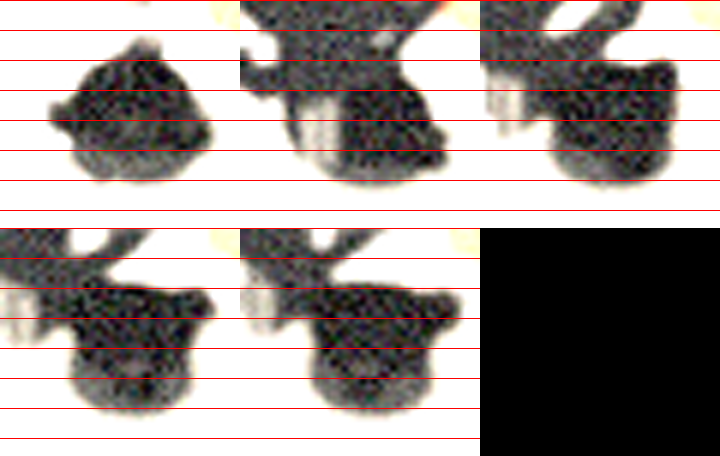

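>>> move_arm(commands=[0, 0.13, -0.08, -1, 0, 0.13, -0.08, -1, 0, 0.13, -0.08, -1, 0, 0.13, -0.08, -1, 0, 0.13, -0.08, -1, 0, 0.13, -0.08, -1, 0, 0.13, -0.08, -1, 0, 0.13, -0.08, -1, 0, 0.13, -0.08, -1, 0, 0.13, -0.08, -1, 0, 0.13, -0.08, -1, 0, 0.13, -0.08, -1, 0, 0.2, 0.1, 0, -0.5, 0, 0, 0, -1, 0, 0, 0, -0.5, 0, 0, 0, 0, 0, 0, 0])

```text
time: 18.73
eef_pos: [0.4833, 0.0183, 0.1841]
tcp_rot: [-0.083, 0.701, 0.082, 0.703]
contact_force: [-1.3, 0.3, 0.4]
opening: -0.002
```

Run:
```python
from h import *
s,im=grab("side","s14.png")
print(s["eef_pos"],s["contact_force"],s["wrist_torque"],s["time"],s["qpos"])
a=cv2.convertScaleAbs(im[210:260,320:390,::-1],alpha=3,beta=10)
cv2.imwrite("pics/s14z.png",cv2.resize(a,None,fx=8,fy=8,interpolation=cv2.INTER_CUBIC))
s,im=grab("wrist","w14.png")
a=im[:,:,::-1]; a=(((a/255.)**0.5)*255).astype(np.uint8)
cv2.imwrite("pics/w14z.png",a)
M=R.from_quat(s["tcp_rot"]).as_matrix();print("zdir",np.degrees(np.arctan2(M[1,2],M[0,2])))
```

```text
[0.4833 0.0183 0.1841] [-1.2936  0.2775  0.3899] [-0.0144  0.0107 -0.005 ] 18.725 [-0.1722 -0.1143  2.0707 -0.0001  1.1819 -0.4054]
zdir 13.367147751752896
```

View pics/s14z.png

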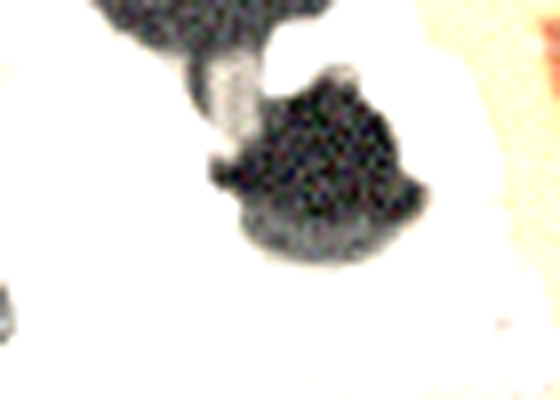

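View pics/w14z.png

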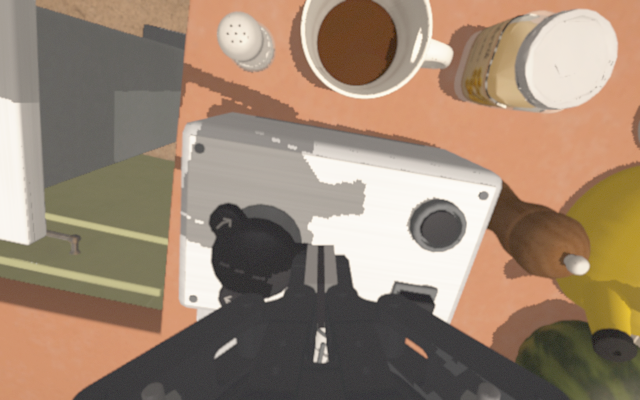

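```bash
python3 - <<'E'
from h import *
s=ctrl.get_state()
c=cam("wrist",(s["eef_pos"],s["tcp_rot"]))
S=onplane(c,[(199,148.5),(483.5,195.5),(193,298)],.125)
print(S)
l=onplane(c,[(227.5,219)],.1605)[0]; d=l[:2]-[.449,-.0163]; print(d,np.linalg.norm(d),np.degrees(np.arctan2(d[1],d[0])))
print("start",onplane(c,[(438,225)],.137))
M=R.from_quat(s["tcp_rot"]).as_matrix()
print(M.T@(np.array([.577,-.0442,.145])-s["eef_pos"])/.025)
E
python3 - <<'E'
import cv2
a=cv2.imread("pics/w14z.png")[190:330,200:460]
cv2.imwrite("pics/w14y.png",cv2.resize(a,None,fx=3,fy=3,interpolation=cv2.INTER_CUBIC))
E
```

```text
[[ 0.3907  0.044   0.125 ]
 [ 0.5957  0.0574  0.125 ]
 [ 0.3988 -0.0805  0.125 ]]
[-0.024   0.0296] 0.03815300405743288 129.01426675682328
start [[0.5654 0.0317 0.137 ]]
[ 1.4801 -3.3182  3.1146]
```

View pics/w14y.png

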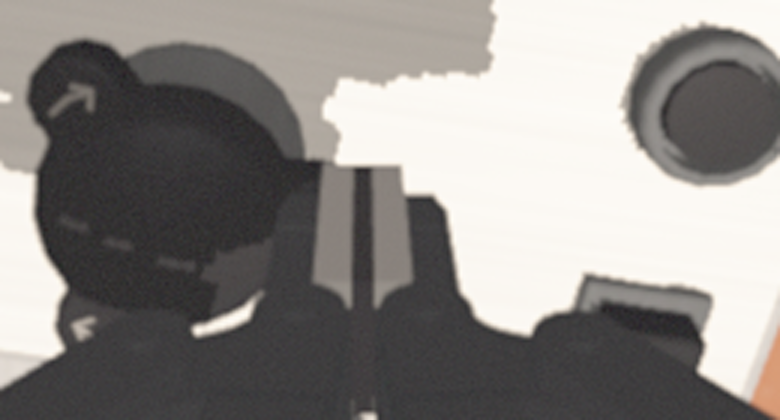

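>>> move_arm(commands=[0, -0.8, 0.76, 0, 0, -0.8, 0.76, 0, 0, -0.8, 0.76, 0, 0, -0.85, 0.76, 0, 0.5, 0, 0, 0, 0.5, 0, 0, 0, 0, 0, 0, 0])

```text
time: 19.7
eef_pos: [0.5728, -0.042, 0.1547]
tcp_rot: [-0.082, 0.704, 0.083, 0.7]
contact_force: [-0.3, 0.0, 0.2]
opening: -0.001
```

Run:
```python
from h import *
s,im=grab("side","s15.png")
print(s["eef_pos"],s["contact_force"],s["time"])
a=im[190:290,280:400,::-1]; a=(((a/255.)**0.5)*255).astype(np.uint8)
cv2.imwrite("pics/s15z.png",cv2.resize(a,None,fx=6,fy=6,interpolation=cv2.INTER_CUBIC))
s,im=grab("wrist","w15.png")
a=im[150:350,200:460,::-1]; a=(((a/255.)**0.5)*255).astype(np.uint8)
cv2.imwrite("pics/w15z.png",cv2.resize(a,None,fx=3,fy=3,interpolation=cv2.INTER_CUBIC))
```

```text
[ 0.5728 -0.042   0.1547] [-0.3368  0.0374  0.2388] 19.7
```

View pics/s15z.png

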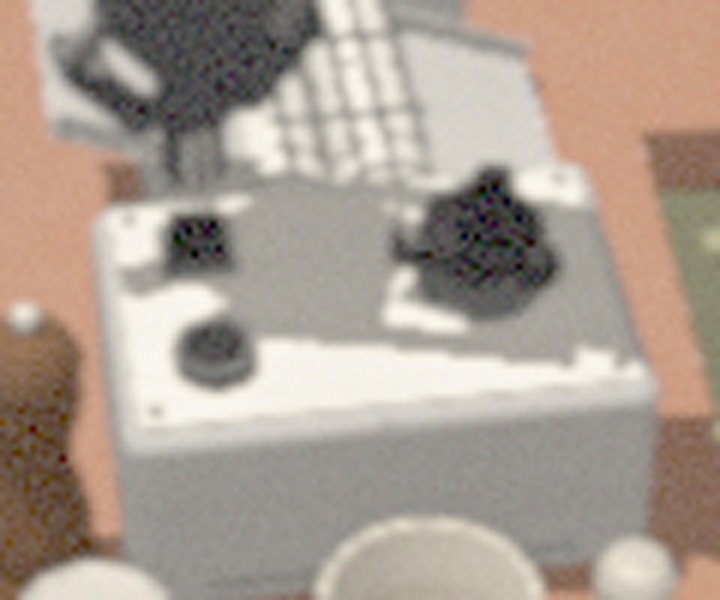

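View pics/w15z.png

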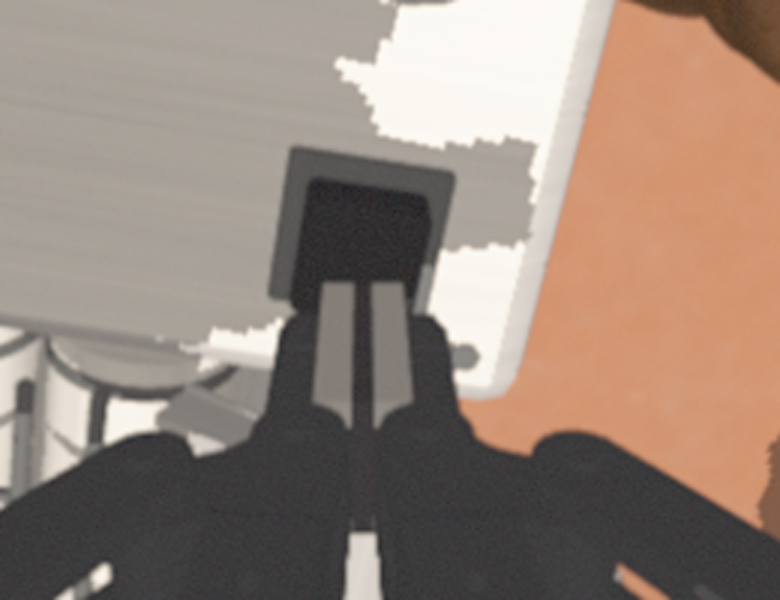

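Run:
```python
from h import *
s=ctrl.get_state()
c=cam("wrist",(s["eef_pos"],s["tcp_rot"]));M=R.from_quat(s["tcp_rot"]).as_matrix()
P=onplane(c,[(200+370/3,150+185/3),(200+315/3,150+180/3),(200+430/3,150+193/3)],.143); print(P,(P-s["eef_pos"])@M)
```

```text
[[ 0.5731 -0.0261  0.143 ]
 [ 0.5624 -0.0276  0.143 ]
 [ 0.585  -0.025   0.143 ]] [[ 0.0139  0.0161  0.0026]
 [ 0.014   0.0171 -0.0082]
 [ 0.0139  0.0144  0.0144]]
```

>>> move_arm(commands=[0.3, 0.12, 0.1, 0, 0.3, 0, 0, 0, 0.2, 0, 0, 0, 0.08, 0, 0, 0, 0, 0, 0, 0])

```text
time: 20.42
eef_pos: [0.5768, -0.0395, 0.1353]
tcp_rot: [-0.082, 0.702, 0.082, 0.702]
contact_force: [0.8, -0.9, 0.5]
opening: 0.002
```

>>> move_arm(commands=[0.08, 0, 0, 0, 0, 0, 0, 0])

```text
time: 20.68
eef_pos: [0.5769, -0.0395, 0.1335]
tcp_rot: [-0.082, 0.702, 0.082, 0.702]
contact_force: [0.2, -0.0, 0.4]
opening: -0.0
```

>>> move_arm(commands=[0.08, 0, 0, 0, 0, 0, 0, 0])

```text
time: 20.92
eef_pos: [0.5767, -0.0394, 0.1313]
tcp_rot: [-0.082, 0.702, 0.082, 0.702]
contact_force: [-0.3, 0.7, 0.2]
opening: 0.001
```

>>> move_arm(commands=[0.1, 0, 0, 0, 0, 0, 0, 0])

```text
time: 21.18
eef_pos: [0.5771, -0.0395, 0.1293]
tcp_rot: [-0.082, 0.702, 0.082, 0.702]
contact_force: [-0.3, 0.5, 3.0]
opening: -0.004
```

>>> move_arm(commands=[0.1, 0, 0, 0, 0, 0, 0, 0])

```text
time: 21.42
eef_pos: [0.5771, -0.0395, 0.1268]
tcp_rot: [-0.082, 0.702, 0.082, 0.703]
contact_force: [-0.3, -0.5, 3.9]
opening: -0.001
```

>>> move_arm(commands=[0.08, 0, 0, 0, 0, 0, 0, 0])

```text
time: 21.68
eef_pos: [0.5772, -0.0395, 0.1247]
tcp_rot: [-0.082, 0.702, 0.082, 0.703]
contact_force: [-0.8, 0.4, 3.7]
opening: 0.001
```

>>> move_arm(commands=[0.06, 0, 0, 0, 0, 0, 0, 0])

```text
time: 21.92
eef_pos: [0.5772, -0.0395, 0.1244]
tcp_rot: [-0.082, 0.702, 0.082, 0.702]
contact_force: [-3.1, 0.3, 8.7]
opening: 0.002
```

>>> move_arm(commands=[0.06, 0, 0, 0, 0, 0, 0, 0, 0, 0, 0, 0])

```text
time: 22.3
eef_pos: [0.5773, -0.0395, 0.1243]
tcp_rot: [-0.083, 0.702, 0.082, 0.702]
contact_force: [-6.2, 2.4, 14.5]
opening: 0.002
```

>>> move_arm(commands=[-0.3, 0, 0, 0, -0.6, 0, 0, 0, -1, 0, 0, 0, -1, 0, 0, 0, -0.6, 0, 0, 0, 0, 0, 0, 0])

```text
time: 23.05
eef_pos: [0.5774, -0.0396, 0.2101]
tcp_rot: [-0.083, 0.702, 0.082, 0.703]
contact_force: [0.3, 0.2, -0.7]
opening: -0.003
```

Run:
```python
from h import *
s,im=grab("side","s16.png")
print(s["eef_pos"],s["contact_force"],s["time"])
a=im[190:340,270:400,::-1]; a=(((a/255.)**0.5)*255).astype(np.uint8)
b=cv2.imread("pics/side0.png")[190:340,270:400]; b=(((b/255.)**0.5)*255).astype(np.uint8)
cv2.imwrite("pics/s16z.png",cv2.resize(np.hstack([b,a]),None,fx=3,fy=3,interpolation=cv2.INTER_CUBIC))
s,im=grab("wrist","w16.png")
a=im[:,:,::-1]; a=(((a/255.)**0.5)*255).astype(np.uint8); cv2.imwrite("pics/w16z.png",a)
```

```text
[ 0.5774 -0.0396  0.2101] [ 0.2816  0.161  -0.6873] 23.05
```

View pics/s16z.png

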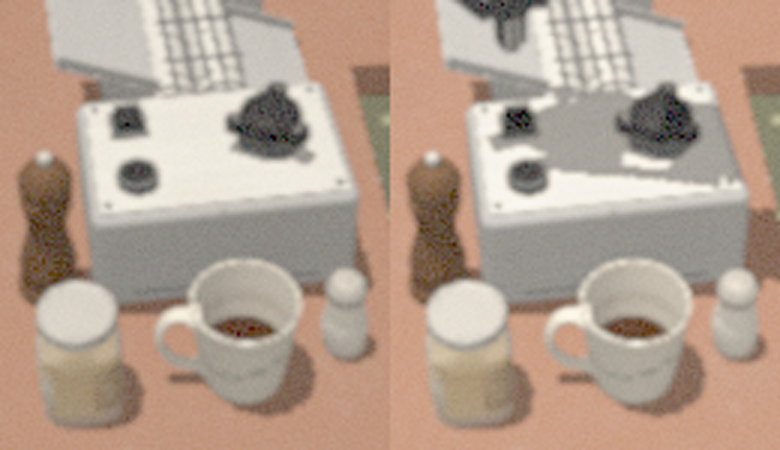

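View pics/w16z.png

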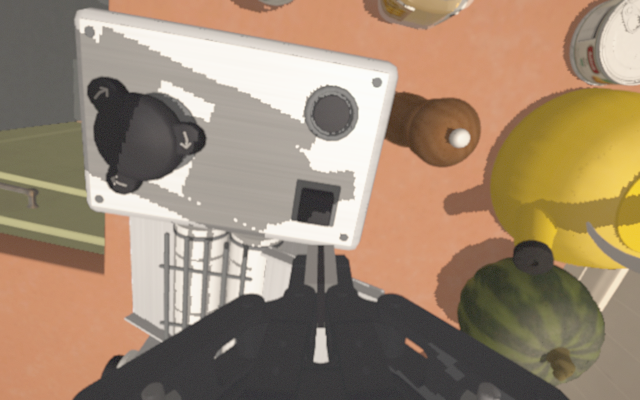

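Run:
```python
from h import *
s=ctrl.get_state()
c=cam("wrist",(s["eef_pos"],s["tcp_rot"]))
L=onplane(c,[(104.5,93.5),(188.5,138),(123,180)],.1605)[:,:2]; m=L.mean(0); d=L-m
print(m,np.linalg.norm(d,axis=1),np.degrees(np.arctan2(d[:,1],d[:,0])))
S=onplane(c,[(89,31),(376.5,82.5),(98.5,199),(343.5,237.5)],.125); print(S.mean(0)-m.tolist()[0]*0)
p=proj(cam("side"),[[.4454,-.0144,.1675]]);print(p)
a,b=cv2.imread("pics/side0.png").astype(int),cv2.imread("pics/s16.png").astype(int)
# dark masks of the head: rows extents
for im in(a,b):
    m=(im.max(2)<45)[205:250,342:376]; ys,xs=np.nonzero(m); print(ys.min()+205,ys.max()+205,xs.min()+342,xs.max()+342,ys.mean()+205,xs.mean()+342,len(ys))
```

```text
[ 0.4485 -0.0137] [0.0328 0.033  0.0326] [ 134.0661   13.5092 -106.5532]
[ 0.4973 -0.012   0.125 ]
[[359.8107 224.4134]]
219 241 346 371 231.26984126984127 359.4391534391534 378
219 241 346 372 231.0798969072165 359.83247422680415 388
```

```bash
python3 -c "
from plant import ctrl
print(ctrl.sign_off())"
```

```text
the job is handed in; nothing more can be done
None
```

I carried out the full stop test and handed the job in at about 23 s. `sign_off` gives no verdict, so the results below are my own readings.

**What I did, with the jaws shut throughout:**
- **Stop pressed:** I pushed the head down to its end stop, where the force rose to about 13 N, and let go. The side view showed it staying down.
- **Stop released:** I pushed one lobe clockwise through about 50–60° and backed off. The head came up and turned back.
- **Reset pressed:** I pushed the square button to its end stop, at about 14 N, and lifted clear.

**Last checks:**
- **Stop head:** in the side picture its outline matches the one taken at the start, within half a pixel on average. The lobes are back at 13.5°, their starting angle.
- **Buttons:** reset and start look out in the side and wrist pictures. I never went near the start button.
- **Bystanders:** the mug, salt shaker, pepper mill and honey look unmoved. I did not picture the bowl again, but the arm stayed well away from it.
- **Gripper:** it is clear of everything, and the force reading is only noise.

**What disagreed:**
- **Fingertip position:** the stated 14 mm fingertip reach did not hold. Both the pictures and the contact heights put the tips about 11 mm behind the reported TCP.
- **Off-axis press:** I therefore pressed the dome about 28 mm off its axis and felt for contact. This kept the grasp point outside the forbidden zone whichever figure is right.
- **Camera positions:** the wrist camera differed from the fixed cameras by up to about 4 mm in some poses.
- **Moment of release:** I could not tell from the pictures exactly when the latch let go. I confirmed the head was up only after backing off.

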